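# Fit the passed power modules, shut away the rejects

### The arm

A 6-joint arm with a two-finger parallel gripper is mounted at the origin on the work surface. World frame = base frame: x ahead of the robot, y to its left, z up, the work surface at z = 0. Lengths are in m, angles in degrees, forces in N, time in s.
With the tool pointing down it reaches from about 0.3 to 0.75 m from the base axis. Payload 8.5 kg.
Tool frame: the origin (TCP) lies midway between the tips of the shut fingers; the grasp point (between the pads) lies grasp_offset behind it (grasp_offset is the distance from the TCP to the grasp point, in m); z points along the fingers, y is the line along which they close (so a half turn about z gives the same grasp; the last joint's range is limited). The gripper opens to 85 mm and grips with 20 to 120 N. Pads are 22 mm wide; open, the fingers measure 114 mm over their backs; the gripper's body (76 mm by 85 mm) begins 54 mm behind the grasp point. The pads swing forward as they close: fully open they stand 13 mm farther back than shut.
Start: joints at [60.086, 21.807, 74.336, -0, 83.858, -12.336], TCP at [0.166, 0.524, 0.231] pointing down, gripper open.
Joint ranges: [-178.18, 178.18], [-50.72, 133.34], [12.68, 142.11], [-81.47, 261.47], [9.98, 163.14], [-165.26, 165.26]. Speed limits (degrees/s): [136.94, 136.94, 180, 180, 180, 180].

### API

Orientations are given as a 3x3 rotation matrix whose columns are the frame's x, y, z axes.
In Python, from rig import observe, get_image, camera_params, close_job, grasp_offset gives the robot as it stands.
- The arm moves only by the shell command python3 -m handwheel 'ROWS' [OPENING] [FORCE]. ROWS is JSON, a list of rows, each a list of 2 entries, a list of its own where there are three numbers: the shift along the tool's x, y, z as a fraction of full scale, then the turn, a rotation vector about the tool's x, y, z as a fraction of full scale. In form: [[[dx, dy, dz], [ax, ay, az]], ...]. A call has 1 to 10 rows; each row is the pose to reach, as a shift and turn from the pose commanded when the call began, along the tool's axes at that moment, turning the shorter way round; what a row does not reach only later rows make up. Full scale, the value 1, is 0.5 m for a shift and pi rad for a turn. A row lasts 1/10 s, in which the tool goes at most 50 mm and 8.59 degrees, less where a joint would pass 70% of its speed; a pose out of reach is approached as far as the arm can. A call with a number of a shift or a turn outside -1 to 1 is refused whole. A call with a gripper value outside its range is refused whole. OPENING is the opening, from 0 (shut) to 1 (fully open), set as the call begins (- or left out, the last holds). The fingers move at their own pace and stop on an object; FORCE is the grip in N (left out, the last holds). Time passes only in rows, so rows that repeat a pose let the fingers close. It gives the time, the measured TCP pose, the force, the opening and the grip force at its end, in the units of the state.
- observe(): the state, without advancing time (a new reading comes with each control period).
- get_image(name): name is "side" or "top"; returns (picture, depth): 480x640x3 uint8, red, green, blue; 480x640 float32, m along the optical axis (not along the pixel's ray), 0 where there is no reading.
- camera_params(name): a dict with "K" (3x3 intrinsics, pixels), "R" (3x3) and "t" (3): a world point X has camera coordinates R X + t. Camera axes: x right, y down, z forward; pixel columns grow to the right and rows downward; lengths in m; the calibration is good to about 2 mm. A picture is of the moment at which its call begins. camera_params takes no time and is no camera call.
- close_job(): hands the job in; it is judged then, once.
The state is a dict: "time_s": time; "q": joint angles; "qvel": joint speeds; "joint_efforts": joint torques, N m; "position": TCP position; "tool_rot": TCP orientation; "ft_force": force on the tool from outside, world axes, zero at the start; "wrist_torque": the same for the moment, N m; "grip_width": finger opening in m; "gripper_force": force on a finger pad.
Only numpy, scipy, OpenCV 4.12 (cv2) and the standard library are available. Lean on these libraries where they do the work, as an engineer would, in place of code of your own. Each camera call takes 0.05 s, during which the arm holds its last target. There are 200 camera calls.

### The job

Sort the electric longboard's plug-in modules by the tag on top: plug each one with a round tag fully home into a free socket of the aluminium power dock (any socket), and stand each one with a narrow bar tag upright on the floor of the reject bay in the plastic cabinet. Slide the cabinet door fully open before putting the rejects in, and slide it fully shut when all is done; leave the wheels, baseplate, skate tool, jar and bowl where they are.

Things in the scene. Friction and masses are not known exactly. Their poses are not given: they have to be found in the camera images.
- round_1: black module: 34 mm square head, 20 mm tall, over a 28 mm square aluminium plug, 14 mm long, 34 mm tall in all, 70 g; stands plug down on the worktop. Origin: centre of the plug's underside; z up through the head, x and y along the square's sides. On its top a round white tag (disc of 25 mm): it passed its test. May be absent.
- round_2: black module: 34 mm square head, 20 mm tall, over a 28 mm square aluminium plug, 14 mm long, 34 mm tall in all, 70 g; stands plug down on the worktop. Origin: centre of the plug's underside; z up through the head, x and y along the square's sides. On its top a round white tag (disc of 25 mm): it passed its test. May be absent.
- round_3: black module: 34 mm square head, 20 mm tall, over a 28 mm square aluminium plug, 14 mm long, 34 mm tall in all, 70 g; stands plug down on the worktop. Origin: centre of the plug's underside; z up through the head, x and y along the square's sides. On its top a round white tag (disc of 25 mm): it passed its test. May be absent.
- bar_1: black module: 34 mm square head, 20 mm tall, over a 28 mm square aluminium plug, 14 mm long, 34 mm tall in all, 70 g; stands plug down on the worktop. Origin: centre of the plug's underside; z up through the head, x and y along the square's sides. On its top a narrow white bar tag (31 x 7 mm, along x): it failed its test. May be absent.
- bar_2: black module: 34 mm square head, 20 mm tall, over a 28 mm square aluminium plug, 14 mm long, 34 mm tall in all, 70 g; stands plug down on the worktop. Origin: centre of the plug's underside; z up through the head, x and y along the square's sides. On its top a narrow white bar tag (31 x 7 mm, along x): it failed its test. May be absent.
- bar_3: black module: 34 mm square head, 20 mm tall, over a 28 mm square aluminium plug, 14 mm long, 34 mm tall in all, 70 g; stands plug down on the worktop. Origin: centre of the plug's underside; z up through the head, x and y along the square's sides. On its top a narrow white bar tag (31 x 7 mm, along x): it failed its test. May be absent.
- socket_1 (a point): centre of the mouth of a 31 mm square socket, 16 mm deep, in the fixed aluminium power dock (75 x 262 mm, top face 30 mm above the worktop, black end caps 34 mm). Hole sides along this frame's x and y; z up. Fully home, a module's head rests on the dock's face, its plug 14 mm down. Three alike sockets, in a row along y, 80 mm apart.
- socket_2 (a point): centre of the mouth of a 31 mm square socket, 16 mm deep, in the fixed aluminium power dock (75 x 262 mm, top face 30 mm above the worktop, black end caps 34 mm). Hole sides along this frame's x and y; z up. Fully home, a module's head rests on the dock's face, its plug 14 mm down. Three alike sockets, in a row along y, 80 mm apart.
- socket_3 (a point): centre of the mouth of a 31 mm square socket, 16 mm deep, in the fixed aluminium power dock (75 x 262 mm, top face 30 mm above the worktop, black end caps 34 mm). Hole sides along this frame's x and y; z up. Fully home, a module's head rests on the dock's face, its plug 14 mm down. Three alike sockets, in a row along y, 80 mm apart.
- bay (a point): centre of the inner floor, 6 mm above the worktop, of the reject bay of the grey plastic cabinet, which lies on its back (190 x 300 mm, fixed, walls 55 mm tall and 5 mm thick). The bay is 180 mm along this frame's x and 142 mm along y, open upward when the door is open. The cabinet's other half, on the +y side, has a fixed cover.
- door (a joint): the cabinet's white sliding door (186 x 146 mm, 5 mm thick, top face 61 mm above the worktop): 0 = shut over the bay, 0.14 m = fully open, slid along the bay's +y over the fixed half. Stays where it is left; takes about 2 N.
- door_handle (a point): centre of the top of the door's upright handle bar: 60 mm along x, 12 mm thick along y, standing 24 mm above the door, in the door's middle; its top is 85 mm above the worktop. Axes as the bay's.
- wheel_a: a purple wheel, 53 mm across, 42 mm tall, lying flat; origin under its centre. Not part of the job.
- wheel_b: the other purple wheel, same size; origin under its centre. Not part of the job.
- baseplate: cast aluminium truck baseplate, 80 x 54 mm, 40 mm tall; origin under its centre. Not part of the job.
- skate_tool: chrome T-shaped skate tool, 110 x 70 mm, 16 mm tall; origin under its centre. Not part of the job.
- spacer_jar: glass jar of spacers, 62 mm across, 74 mm tall; origin under its centre. Not part of the job.
- bolt_bowl: steel magnetic bowl with bolts, 116 mm across, 32 mm tall; origin under its centre. Not part of the job.
Things that resemble listed ones, but are neither listed nor needed, are in the scene too. What is shaped like the bar_2 but orange or red is not meant. Leave any yellow look-alike of the bar_1 alone.

How it is judged (in metres and radians):
On the way, in this order (a step that is already met when the one before it is completed fails the run):
1. the cabinet door is slid open (value of joint door above 0.12 m), for 0.2 s.
2. every module with a bar tag stands in the bay, before the door is shut (x of bar_1 in the frame of bay between -0.09 and 0.09 m and y of bar_1 in the frame of bay between -0.07 and 0.07 m and z of each of bar_1, bar_2, bar_3 in the frame of bay below 0.006 m and angle between each of bar_1, bar_2, bar_3's own z axis and vertical below 0.2 rad and linear speed of each of bar_1, bar_2, bar_3 below 0.02 m/s and x of bar_2 in the frame of bay between -0.09 and 0.09 m and y of bar_2 in the frame of bay between -0.07 and 0.07 m and x of bar_3 in the frame of bay between -0.09 and 0.09 m and y of bar_3 in the frame of bay between -0.07 and 0.07 m and value of joint door above 0.03 m), for 0.2 s.
At the end, for the whole second after the job is handed in: Every round-tag module present is in a socket: centred within 4 mm, plug at least 11.5 mm down, tilt under 0.1 rad. Every bar-tag module present stands (tilt under 0.2 rad) on the bay's floor (within 6 mm). The door is within 8 mm of shut. All at rest (((horizontal distance between round_1 and socket_1 below 0.004 m and z of round_1 in the frame of socket_1 below -0.0115 m) or (horizontal distance between round_1 and socket_2 below 0.004 m and z of round_1 in the frame of socket_2 below -0.0115 m) or (horizontal distance between round_1 and socket_3 below 0.004 m and z of round_1 in the frame of socket_3 below -0.0115 m)) and angle between each of round_1, round_2, round_3's own z axis and vertical below 0.1 rad and linear speed of each of round_1, round_2, round_3, bar_1, bar_2, bar_3 below 0.02 m/s and ((horizontal distance between round_2 and socket_1 below 0.004 m and z of round_2 in the frame of socket_1 below -0.0115 m) or (horizontal distance between round_2 and socket_2 below 0.004 m and z of round_2 in the frame of socket_2 below -0.0115 m) or (horizontal distance between round_2 and socket_3 below 0.004 m and z of round_2 in the frame of socket_3 below -0.0115 m)) and ((horizontal distance between round_3 and socket_1 below 0.004 m and z of round_3 in the frame of socket_1 below -0.0115 m) or (horizontal distance between round_3 and socket_2 below 0.004 m and z of round_3 in the frame of socket_2 below -0.0115 m) or (horizontal distance between round_3 and socket_3 below 0.004 m and z of round_3 in the frame of socket_3 below -0.0115 m)) and x of bar_1 in the frame of bay between -0.09 and 0.09 m and y of bar_1 in the frame of bay between -0.07 and 0.07 m and z of each of bar_1, bar_2, bar_3 in the frame of bay below 0.006 m and angle between each of bar_1, bar_2, bar_3's own z axis and vertical below 0.2 rad and x of bar_2 in the frame of bay between -0.09 and 0.09 m and y of bar_2 in the frame of bay between -0.07 and 0.07 m and x of bar_3 in the frame of bay between -0.09 and 0.09 m and y of bar_3 in the frame of bay between -0.07 and 0.07 m and value of joint door below 0.008 m); the robot touches nothing.
It fails at once if a bystander is pushed more than 50 mm from its place (distance of any of wheel_a, wheel_b, baseplate, skate_tool, spacer_jar, bolt_bowl from where it was at the start of the episode above 0.05 m).
Of round_1, round_2, round_3 only 2 to 3 are there at a start; the rules pass over those that are not, and their reading is None.
Of bar_1, bar_2, bar_3 only 2 to 3 are there at a start; the rules pass over those that are not, and their reading is None.
At some moment in a run one of round_1, round_2, round_3, bar_1, bar_2, bar_3 may be knocked a few centimetres aside while the robot is not near it.
It also fails if it takes over 210 s, if anything falls off the work surface, if the arm or the gripper's body presses on something with over 40 N, if the wrist force passes 120 N, or if a joint passes its speed limit or range.

## Working session

There is one attempt and no reset: what is moved stays moved. The work goes in short steps, Python scripts to look and compute and a shell command to move; the robot and the scene stay as the last step left them, time stands still between calls to the robot, and variables do not carry over. Pictures are saved under pics/ and viewed, at most 14 in all, crops included, and the job is handed in when it is done.

```bash
ls; mkdir -p pics; python3 - <<'E'
from rig import *
import cv2,numpy as np
for n in("top","side"):
    p,d=get_image(n); cv2.imwrite(f"pics/{n}0.png",p[:,:,::-1]); np.savez(f"{n}0.npz",p=p,d=d)
    c=camera_params(n); print(n,c, (d>0).mean())
print(observe()); print(grasp_offset() if callable(grasp_offset) else grasp_offset)
E
```

```text
pics
top {'K': array([[604.10505644,   0.        , 323.98740707],
       [  0.        , 604.10505644, 242.97423247],
       [  0.        ,   0.        ,   1.        ]]), 'R': array([[-0.05563212, -0.99844434, -0.00373618],
       [-0.97722709,  0.05521661, -0.20488618],
       [ 0.20477375, -0.00774716, -0.97877867]]), 't': array([-0.04622811,  0.57298538,  1.1889114 ])} 0.9959700520833333
side {'K': array([[482.51821323,   0.        , 322.28072083],
       [  0.        , 482.51821323, 233.37742435],
       [  0.        ,   0.        ,   1.        ]]), 'R': array([[-0.97564912, -0.21930984,  0.00346347],
       [-0.16247732,  0.71202908, -0.68309275],
       [ 0.14734287, -0.66702158, -0.73032342]]), 't': array([0.50808625, 0.20067962, 0.88192834])} 0.9957942708333334
{'time_s': 0.1, 'q': array([ 6.00857997e+01,  2.18386102e+01,  7.43805368e+01, -2.32576554e-03,
        8.38593922e+01, -1.23357190e+01]), 'qvel': array([-1.21305715e-01, -8.28981515e-02, -2.38292787e-01, -1.44482268e-04,
        6.03527729e-02, -2.50061953e-02]), 'joint_efforts': array([ 3.35764307e-03, -4.49222267e+01, -2.31656313e+01, -2.02183796e-04,
        3.61390121e-03,  8.28823261e-06]), 'position': array([0.16597743, 0.52406866, 0.23075891]), 'tool_rot': array([[-9.53305400e-01,  3.02007275e-01, -6.48622439e-04],
       [ 3.02007865e-01,  9.53304668e-01, -1.20827106e-03],
       [ 2.53428148e-04, -1.34774041e-03, -9.99999060e-01]]), 'ft_force': array([ 0.73486992,  0.14690423, -0.79868456]), 'wrist_torque': array([-0.0076559 , -0.03373791,  0.02371598]), 'gripper_force': 0.0, 'grip_width': 0.08553668920351852}
0.0187
```

View pics/top0.png

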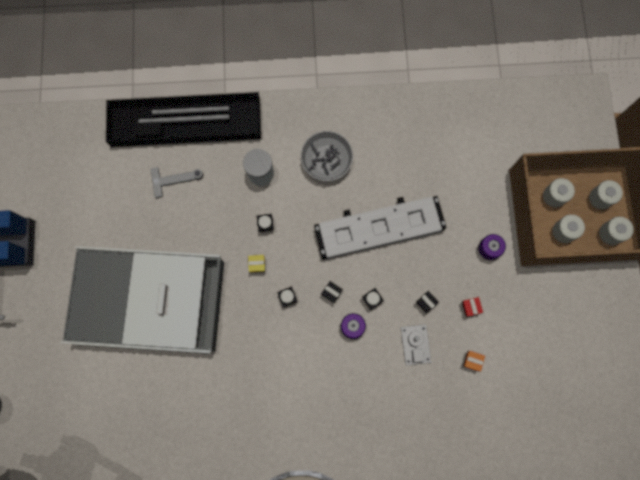

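View pics/side0.png

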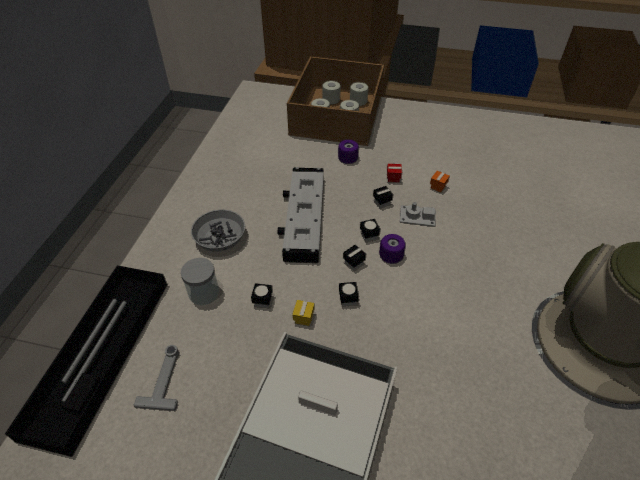

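The top view shows round tags at (265,222), (288,297) and (373,298), and bar tags at (332,292) and (427,302). The decoys are yellow (257,264), red (473,307) and orange (475,361). The dock sockets are near (344,235), (380,227) and (416,218), and the door handle is at (162,300). The side view agrees. The door looks slightly ajar at its −y edge.

```bash
cat > h.py <<'E'
from rig import *
import cv2,numpy as np
from scipy.spatial.transform import Rotation as Ro
C={n:camera_params(n) for n in("top","side")}
def plane(n,uv,z):
    c=C[n];d=c["R"].T@np.linalg.inv(c["K"])@[uv[0],uv[1],1];o=-c["R"].T@c["t"]
    return o+d*(z-o[2])/d[2]
def proj(n,X):
    c=C[n];p=c["K"]@(c["R"]@np.asarray(X)+c["t"]);return p[:2]/p[2]
def tri(a,b):
    P=[C[n]["K"]@np.c_[C[n]["R"],C[n]["t"]] for n in("top","side")]
    X=cv2.triangulatePoints(P[0],P[1],np.array(a,float).reshape(2,1),np.array(b,float).reshape(2,1)).ravel();return X[:3]/X[3]
def blobs(n,p):
    """dark squares carrying a white tag: hull of the dark blob, tag centroid"""
    hsv=cv2.cvtColor(p,cv2.COLOR_RGB2HSV);out=[]
    dark=((hsv[:,:,2]<75)).astype(np.uint8)
    cs,_=cv2.findContours(dark,cv2.RETR_EXTERNAL,cv2.CHAIN_APPROX_NONE)
    for c in cs:
        h=cv2.convexHull(c)
        if not 80<cv2.contourArea(h)<700: continue
        m=np.zeros(dark.shape,np.uint8);cv2.fillPoly(m,[h],1)
        w=((hsv[:,:,2]>125)&(hsv[:,:,1]<70)&(m>0)).astype(np.uint8)
        # keep the largest tag component
        k,l,s,ce=cv2.connectedComponentsWithStats(w)
        if k<2: continue
        i=1+np.argmax(s[1:,4])
        if s[i,4]<20: continue
        r=cv2.minAreaRect(np.argwhere(l==i)[:,::-1].astype(np.float32))
        out.append(dict(tag=ce[i],area=int(s[i,4]),rect=r,hull=h[:,0,:]))
    return out
def yaw_hull(h,z=.034):
    q=np.array([plane("top",u,z)[:2] for u in h],np.float32)
    r=cv2.minAreaRect(q*1000);return np.array(r[0])/1000,r[1],r[2]
def modules(pt,ps):
    T=blobs("top",pt);S=blobs("side",ps);res=[]
    for t in T:
        best=None
        for s in S:
            X=tri(t["tag"],s["tag"]);e=np.hypot(*(proj("top",X)-t["tag"]))+np.hypot(*(proj("side",X)-s["tag"]))
            if e<4 and (best is None or e<best[1]) and 0<X[2]<.08: best=(X,e)
        X0=plane("top",t["tag"],.034)
        ax=sorted(t["rect"][1]);kind="bar" if ax[0]/max(ax[1],1)<.6 else "round"
        res.append((kind,t,best,X0))
    return res
def step(X,yaw=None):
    """shift/turn fractions for the handwheel to TCP X, tool y at yaw (deg, mod 180), pointing down"""
    o=observe();R=o["tool_rot"];sh=R.T@(np.array(X)-o["position"])/.5
    y=R[:,1];cur=np.degrees(np.arctan2(y[1],y[0]))
    if yaw is None: yaw=cur
    d=(yaw-cur+90)%180-90;a=np.radians(cur+d);yy=np.array([np.cos(a),np.sin(a),0]);zz=np.array([0,0,-1.]);
    R2=np.c_[np.cross(yy,zz),yy,zz];rv=Ro.from_matrix(R.T@R2).as_rotvec()/np.pi
    print("shift",sh.round(4),"turn",rv.round(4),"rows",max(np.linalg.norm(sh)*10,np.linalg.norm(rv)*180/8.59).round(1),"q6",o["q"][5].round(),"t",round(o["time_s"],1))
E
python3 - <<'E'
from h import *
t=np.load("top0.npz");s=np.load("side0.npz")
for k,b,best,X0 in modules(t["p"],s["p"]):
    c,sz,a=yaw_hull(b["hull"])
    print(k,b["tag"].round(1),b["area"],np.round(b["rect"][1],1),"X",None if best is None else (best[0].round(4),round(best[1],2)),X0[:2].round(4),"hull",c.round(4),np.round(sz,1),round(a,1))
big=[cv2.resize(t["p"][180:270,300:460],None,fx=5,fy=5,interpolation=cv2.INTER_CUBIC),]
cv2.imwrite("pics/dock.png",big[0][:,:,::-1])
a=cv2.resize(t["p"][240:360,55:230],None,fx=4,fy=4,interpolation=cv2.INTER_CUBIC);cv2.imwrite("pics/cab.png",a[:,:,::-1])
print(plane("top",(162,300),.085),plane("top",(380,227),.03))
E
```

```text
round [372.5 298.8] 86 [ 8. 11.] X None [ 0.4513 -0.172 ] hull [ 0.4503 -0.1707] [33.7 34.5] 33.3
round [286.3 296.8] 88 [11.4  8.5] X (array([0.4666, 0.0058, 0.0336]), np.float64(1.39)) [0.4655 0.0058] hull [0.4638 0.004 ] [35.7 32.6] 16.0
bar [331.  246.6] 230 [30.5 13.2] X None [ 0.5662 -0.0927] hull [ 0.5624 -0.0801] [84.9 42.1] 46.5
bar [612.1 231.7] 39 [15.3  3.2] X None [ 0.5647 -0.6876] hull [ 0.5548 -0.6729] [51.7 39. ] 24.1
bar [564.6 231.6] 37 [13.4  2.8] X None [ 0.5707 -0.5877] hull [ 0.5626 -0.5744] [49.2 35.6] 32.5
round [265.4 222.1] 73 [ 7.1 10.6] X (array([0.6293, 0.0439, 0.0294]), np.float64(1.36)) [0.6271 0.0434] hull [0.6232 0.0444] [40.  32.3] 4.7
bar [602.1 195.8] 37 [13.6  3.1] X None [ 0.6442 -0.6783] hull [ 0.6322 -0.6642] [52.7 40.9] 27.7
bar [554.7 194.8] 34 [14.2  2.6] X None [ 0.6521 -0.5775] hull [ 0.6416 -0.5656] [50.8 35.3] 34.4
bar [259.6 172.5] 22 [ 2.2 10.2] X None [0.738  0.0519] hull [0.7226 0.048 ] [34.3 52.3] 12.1
round [322.2 149.8] 34 [ 6.3 10.3] X None [ 0.7822 -0.0862] hull [ 0.7971 -0.0971] [48.2 85.4] 10.1
[0.4667585  0.24947799 0.085     ] [ 0.60354691 -0.19934265  0.03      ]
```

View pics/dock.png

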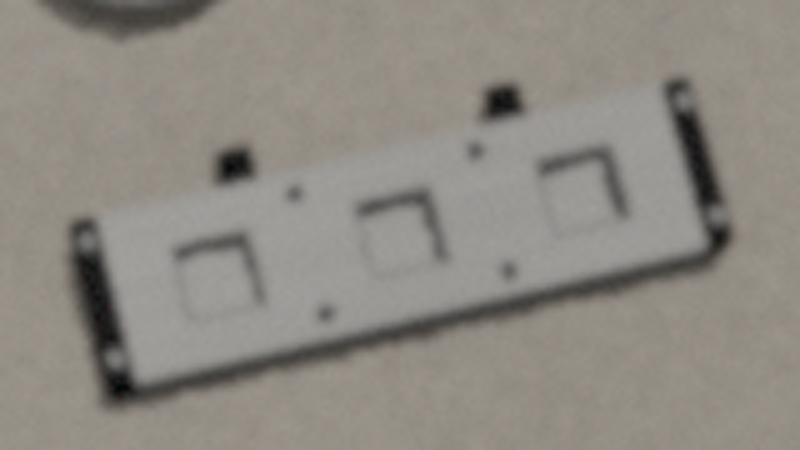

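View pics/cab.png

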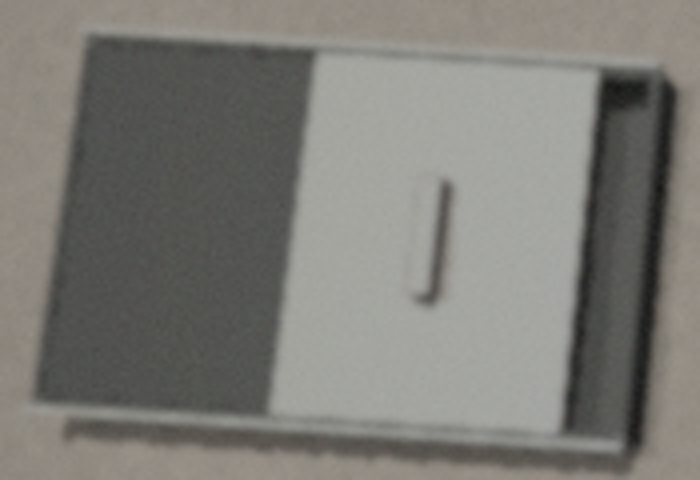

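Dock crop: socket mouths centred near crop pixels (219,277), (401,236) and (583,191), i.e. about (343.8,235.4), (380.2,227.2) and (416.6,218.2) in the full image. Cabinet crop: door from x=270–315 to 565–600, handle centre about (428,240), and an open gap of about 30 mm at the right. The tags need sub-pixel treatment.

```bash
cat >> h.py <<'E'
def tag(p,seed,r=13,f=8):
    """sub-pixel tag blob and dark head outline near a seed pixel; returns centre, minAreaRect (px), head hull (px)"""
    u0,v0=int(round(seed[0]))-r,int(round(seed[1]))-r
    g=cv2.cvtColor(p,cv2.COLOR_RGB2GRAY)[v0:v0+2*r+1,u0:u0+2*r+1]
    G=cv2.resize(g,None,fx=f,fy=f,interpolation=cv2.INTER_CUBIC)
    topx=lambda q:(np.asarray(q,float)+.5)/f-.5+[u0,v0]
    bg=np.median(g);lo=g.min();m=((G<(bg+lo)/2).astype(np.uint8))
    k,l,s,ce=cv2.connectedComponentsWithStats(m);i=1+np.argmax(s[1:,4])
    c,_=cv2.findContours((l==i).astype(np.uint8),cv2.RETR_EXTERNAL,cv2.CHAIN_APPROX_NONE);h=cv2.convexHull(c[0])
    hm=np.zeros_like(m);cv2.fillPoly(hm,[h],1);hm=cv2.erode(hm,np.ones((f+1,f+1)))
    hi=G[hm>0].max();w=((G>(hi*.5+lo*.5))&(hm>0)).astype(np.uint8)
    k,l,s,ce=cv2.connectedComponentsWithStats(w);i=1+np.argmax(s[1:,4])
    c,_=cv2.findContours((l==i).astype(np.uint8),cv2.RETR_EXTERNAL,cv2.CHAIN_APPROX_NONE)
    return topx(ce[i]),topx(c[0][:,0]),topx(h[:,0])
def meas(pt,ps,st,ss):
    a,ca,ha=tag(pt,st);b,cb,hb=tag(ps,ss);X=tri(a,b)
    q=np.array([plane("top",u,.034)[:2] for u in ca],np.float32)*1000;r=cv2.minAreaRect(q)
    v=cv2.boxPoints(r);e=[v[1]-v[0],v[2]-v[1]];e=max(e,key=np.linalg.norm)
    c,sz,ang=yaw_hull(ha)
    print("tri",X.round(4),"plane",plane("top",a,.034)[:2].round(4),plane("side",b,.034)[:2].round(4),"tag",np.round(r[1],1),round(float(np.degrees(np.arctan2(e[1],e[0]))),1),"hull",c.round(4),np.round(sz,1),round(ang,1))
    return X
E
python3 - <<'E'
from h import *
t=np.load("top0.npz")["p"];s=np.load("side0.npz")["p"]
for n,a,b in [("R1",(265,222),(262,292)),("R2",(288,297),(348,290)),("R3",(373,298),(370,228)),("B1",(332,292),(354,256)),("B2",(427,302),(383,195))]:
    print(n,end=" ");meas(t,s,a,b)
# sockets / dock
g=cv2.resize(t[180:270,300:460],None,fx=6,fy=6,interpolation=cv2.INTER_CUBIC);hs=cv2.cvtColor(g,cv2.COLOR_RGB2HSV)
print("plate",t[222:226,396:399].reshape(-1,3)[:2],"table",t[200,300],"dooor",t[300,180],"cover",t[300,100])
m=((hs[:,:,1]<22)&(hs[:,:,2]>110)).astype(np.uint8)
k,l,st,ce=cv2.connectedComponentsWithStats(m);i=1+np.argmax(st[1:,4])
c,_=cv2.findContours((l==i).astype(np.uint8),cv2.RETR_EXTERNAL,cv2.CHAIN_APPROX_NONE);c=max(c,key=len)[:,0]
q=np.array([plane("top",(u+.5)/6-.5+np.array([300,180]),.03)[:2] for u in c],np.float32)*1000
print("dock plate",cv2.minAreaRect(q))
S=[(343.8,235.4),(380.2,227.2),(416.6,218.2)]
P=[plane("top",u,.03) for u in S];print(np.round(P,4),[np.linalg.norm(P[i+1]-P[i]).round(4) for i in(0,1)],np.degrees(np.arctan2(*(P[0]-P[2])[[1,0]])))
for sx,X in zip("123",P): print(proj("side",X).round(1))
a=cv2.resize(s[160:265,270:340],None,fx=5,fy=5,interpolation=cv2.INTER_CUBIC)
b=cv2.resize(s[330:480,210:400],None,fx=3.5,fy=3.5,interpolation=cv2.INTER_CUBIC)
H=max(a.shape[0],b.shape[0]);a=cv2.copyMakeBorder(a,0,0,0,0,cv2.BORDER_CONSTANT)
im=np.zeros((H,400,3),np.uint8);im[:a.shape[0],:350]=a;cv2.imwrite("pics/sd.png",im[:,:,::-1])
E
```

```text
R1 tri [0.6291 0.0437 0.0292] plane [0.6264 0.0432] [0.6301 0.0468] tag [18.9 27.5] -47.9 hull [0.6229 0.0443] [41.2 32.8] 4.9
R2 tri [0.4681 0.005  0.0329] plane [0.4677 0.005 ] [0.4685 0.0058] tag [26.9 27.2] -25.6 hull [0.4637 0.0042] [38.4 34.3] 18.1
R3 tri [ 0.4524 -0.1722  0.0335] plane [ 0.4509 -0.1721] [ 0.4546 -0.172 ] tag [27.  19.5] 76.5 hull [ 0.4498 -0.1706] [35.4 38.2] 32.1
B1 tri [ 0.463  -0.0787  0.0415] plane [ 0.457  -0.0787] [ 0.4745 -0.0864] tag [31.   7.9] 48.2 hull [ 0.4613 -0.0816] [33.8 16.4] 55.9
B2 tri [ 0.4342 -0.2714  0.0442] plane [ 0.4303 -0.2728] [ 0.4425 -0.2842] tag [29.3 14.5] 37.9 hull [ 0.4311 -0.2745] [32.1 17.4] 37.9
plate [[154 152 148]
 [154 153 149]] table [153 148 140] dooor [166 167 162] cover [84 84 81]
dock plate ((607.1618041992188, -195.73728942871094), (80.42052459716797, 260.5692443847656), 10.349052429199219)
[[ 0.5896 -0.1214  0.03  ]
 [ 0.6031 -0.1997  0.03  ]
 [ 0.6184 -0.2787  0.03  ]] [np.float64(0.0795), np.float64(0.0804)] 100.35123003370404
[303.3 232.4]
[306.  206.6]
[307.9 183. ]
```

View pics/sd.png

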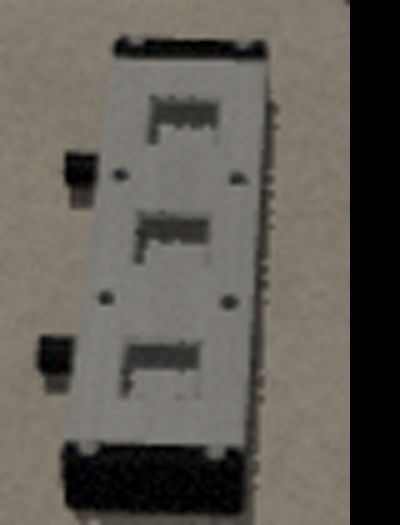

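The side crop shows the mouths near (161,369), (173,238) and (184,121) in crop pixels, i.e. (301.8,233.4), (304.2,207.2) and (306.4,183.8) in the full image. That is within about 1.5 px of the top view's prediction. Next I'll refine the module detection.

```bash
cat >> h.py <<'E'
def tag2(n,p,seed,r=12,f=8):
    """head = closed dark area round the seed; tag = bright part inside it"""
    u0,v0=int(round(seed[0]))-r,int(round(seed[1]))-r
    g=cv2.cvtColor(p,cv2.COLOR_RGB2GRAY)[v0:v0+2*r+1,u0:u0+2*r+1]
    G=cv2.resize(g,None,fx=f,fy=f,interpolation=cv2.INTER_CUBIC)
    topx=lambda q:(np.asarray(q,float)+.5)/f-.5+[u0,v0]
    lo,bg=np.percentile(g,3),np.percentile(g,60)
    d=cv2.morphologyEx(cv2.copyMakeBorder((G<(lo+bg)/2).astype(np.uint8),60,60,60,60,cv2.BORDER_CONSTANT),cv2.MORPH_CLOSE,cv2.getStructuringElement(cv2.MORPH_ELLIPSE,(45,45)))[60:-60,60:-60]
    k,l,s,ce=cv2.connectedComponentsWithStats(d);i=1+np.argmax(s[1:,4])
    c,_=cv2.findContours((l==i).astype(np.uint8),cv2.RETR_EXTERNAL,cv2.CHAIN_APPROX_NONE);c=max(c,key=len);h=cv2.convexHull(c)
    hm=np.zeros_like(d);cv2.fillPoly(hm,[h],1)
    hm=cv2.erode(hm,np.ones((9,9)));hi=np.percentile(G[hm>0],98);w=((G>(hi+lo)/2)&(hm>0)).astype(np.uint8)
    k,l,s,ce=cv2.connectedComponentsWithStats(w);i=1+np.argmax(s[1:,4])
    c,_=cv2.findContours((l==i).astype(np.uint8),cv2.RETR_EXTERNAL,cv2.CHAIN_APPROX_NONE);c=max(c,key=len)
    return topx(ce[i]),topx(c[:,0]),topx(h[:,0]),(round(lo),round(bg),round(hi))
def rect(n,px,z):
    q=np.array([plane(n,u,z)[:2] for u in px],np.float32)*1000;r=cv2.minAreaRect(q)
    v=cv2.boxPoints(r);e=max([v[1]-v[0],v[2]-v[1]],key=np.linalg.norm)
    return np.round(r[0],1),np.round(sorted(r[1]),1),round(float(np.degrees(np.arctan2(e[1],e[0])))%180,1)
def zrect(p,d,seed,zlo,zhi,rad):
    """footprint of the depth points with zlo<z<zhi near the seed"""
    c=C["top"];u0,v0=map(int,seed);v,u=np.mgrid[v0-22:v0+23,u0-22:u0+23];D=d[v,u]
    P=(np.linalg.inv(c["K"])@np.stack([u.ravel(),v.ravel(),np.ones(u.size)]))*D.ravel();P=(c["R"].T@(P-c["t"][:,None])).T
    m=(P[:,2]>zlo)&(P[:,2]<zhi)&(np.hypot(*(P[:,:2]-plane("top",seed,(zlo+zhi)/2)[:2]).T)<rad);Q=P[m]
    r=cv2.minAreaRect((Q[:,:2]*1000).astype(np.float32))
    return m.sum(),np.median(Q[:,2]).round(4),Q[:,:2].mean(0).round(4),np.round(r[0],1),np.round(r[1],1),round(r[2],1)
E
python3 - <<'E'
from h import *
T=np.load("top0.npz");t=T["p"];s=np.load("side0.npz")["p"]
for n,a,b in [("R1",(265,222),(262,292)),("R2",(288,297),(348,290)),("R3",(373,298),(370,228)),("B1",(332,292),(354,256)),("B2",(427,302),(383,195))]:
    A=tag2("top",t,a);B=tag2("side",s,b)
    print(n,"tri",tri(A[0],B[0]).round(4),"top",plane("top",A[0],.034)[:2].round(4),"tag",*rect("top",A[1],.034),"head",*rect("top",A[2],.034),A[3]);print("   depth",*zrect(t,T["d"],a,.024,.044,.026))
for a,b in zip([(343.8,235.4),(380.2,227.2),(416.6,218.2)],[(301.8,233.4),(304.2,207.2),(306.4,183.8)]): print("sock",tri(a,b).round(4))
E
```

```text
R1 tri [0.63   0.0457 0.0323] top [0.6291 0.0455] tag [629.1  45.5] [27.1 27.2] 63.2 head [622.2  44.3] [34.2 44.3] 3.9 (28, 139, 164)
   depth 267 0.0345 [0.6284 0.0462] [629.7  46.4] [35.9 34. ] 4.7
R2 tri [0.4681 0.005  0.0328] top [0.4676 0.0049] tag [467.6   4.9] [26.3 26.4] 157.6 head [463.8   4.2] [35.4 39.7] 17.5 (39, 138, 165)
   depth 276 0.0345 [0.4676 0.0056] [468.3   5.9] [34.6 34.1] 18.1
R3 tri [ 0.454  -0.1728  0.0331] top [ 0.4534 -0.1727] tag [ 453.6 -172.7] [26.2 26.3] 41.3 head [ 449.3 -169.9] [36.4 41.1] 120.5 (40, 141, 164)
   depth 281 0.0347 [ 0.4537 -0.1713] [ 454.3 -171.6] [34.4 34.5] 31.1
B1 tri [ 0.4734 -0.0894  0.0305] top [ 0.472  -0.0893] tag [471.8 -89.4] [10.  31.1] 52.9 head [469.3 -87.4] [34.2 37.6] 143.0 (30, 130, 154)
   depth 274 0.0347 [ 0.4728 -0.0872] [473.2 -87.1] [34.1 34.4] 52.9
B2 tri [ 0.4412 -0.2863  0.0321] top [ 0.4401 -0.2859] tag [ 440.2 -285.8] [10.4 29.9] 38.6 head [ 437.7 -282.5] [33.  39.4] 129.8 (27, 128, 154)
   depth 283 0.0346 [ 0.4406 -0.2838] [ 441.  -284.2] [33.8 34.1] 37.7
sock [ 0.5916 -0.1215  0.0258]
sock [ 0.6053 -0.2001  0.0266]
sock [ 0.6205 -0.2793  0.0259]
```

```bash
cat >> h.py <<'E'
def cloud(n,d):
    c=C[n];v,u=np.mgrid[0:480,0:640];D=d.ravel()
    P=(np.linalg.inv(c["K"])@np.stack([u.ravel(),v.ravel(),np.ones(u.size)]))*D;return (c["R"].T@(P-c["t"][:,None])).T
def zbox(P,x,y,z):
    Q=P[(P[:,0]>x[0])&(P[:,0]<x[1])&(P[:,1]>y[0])&(P[:,1]<y[1])&(P[:,2]>z[0])&(P[:,2]<z[1])]
    r=cv2.minAreaRect((Q[:,:2]*1000).astype(np.float32));return len(Q),np.median(Q[:,2]).round(4),np.round(r[0],1),np.round(r[1],1),round(r[2],1)
E
python3 - <<'E'
from h import *
for n in("top","side"):
    P=cloud(n,np.load(n+"0.npz")["d"])
    print(n,"dock face",zbox(P,(.5,.72),(-.36,-.04),(.026,.0325)))
    print(" caps+face",zbox(P,(.5,.72),(-.36,-.04),(.026,.04)))
    print(" door",zbox(P,(.33,.62),(.08,.5),(.0585,.0645)))
    print(" handle",zbox(P,(.38,.55),(.18,.33),(.078,.092)))
    print(" cabinet",zbox(P,(.33,.62),(.08,.5),(.045,.0645)))
E
```

```text
top dock face (2736, np.float64(0.0299), array([ 652.9, -190.5]), array([171.4, 275.3]), 9.8)
 caps+face (3720, np.float64(0.0308), array([ 653.7, -190.1]), array([172.8, 275.1]), 10.1)
 door (5731, np.float64(0.0613), array([477.2, 298.9]), array([301.6, 198.2]), 83.1)
 handle (205, np.float64(0.0847), array([471.5, 253.6]), array([14.9, 60.2]), 84.8)
 cabinet (12272, np.float64(0.058), array([477.2, 299.3]), array([303.1, 198.9]), 83.3)
side dock face (2308, np.float64(0.0298), array([ 653.7, -186.2]), array([171.9, 274.7]), 10.4)
 caps+face (2586, np.float64(0.0301), array([ 653.5, -186.4]), array([171.9, 275. ]), 10.3)
 door (11520, np.float64(0.0612), array([473.7, 274.4]), array([249.1, 198.6]), 83.2)
 handle (369, np.float64(0.0848), array([471.1, 255.4]), array([12.9, 60. ]), 82.6)
 cabinet (16292, np.float64(0.0605), array([473.6, 273.6]), array([250.4, 198.6]), 83.2)
```

Every height matches the text: heads 34.5 mm, dock 30, door 61, handle 85. The cabinet yaw is −6.8°, the bay centre is about (0.4685, 0.2255), and the door sits at about 28 mm. Now to the handle.

```bash
python3 - <<'E'
from h import *
step((.4718,.2534,.15),83.2)
E
```

```text
shift [-0.7466 -0.3311  0.1618] turn [-0.0004 -0.0001 -0.0599] rows 8.3 q6 -12.0 t 0.1
```

```bash
python3 -m handwheel '[[[-0.7466,-0.3311,0.1618],[-0.0004,-0.0001,-0.0599]],[[-0.7466,-0.3311,0.1618],[-0.0004,-0.0001,-0.0599]],[[-0.7466,-0.3311,0.1618],[-0.0004,-0.0001,-0.0599]],[[-0.7466,-0.3311,0.1618],[-0.0004,-0.0001,-0.0599]],[[-0.7466,-0.3311,0.1618],[-0.0004,-0.0001,-0.0599]],[[-0.7466,-0.3311,0.1618],[-0.0004,-0.0001,-0.0599]],[[-0.7466,-0.3311,0.1618],[-0.0004,-0.0001,-0.0599]],[[-0.7466,-0.3311,0.1618],[-0.0004,-0.0001,-0.0599]],[[-0.7466,-0.3311,0.1618],[-0.0004,-0.0001,-0.0599]],[[-0.7466,-0.3311,0.1618],[-0.0004,-0.0001,-0.0599]]]' 0.6 30; python3 - <<'E'
from h import *
step((.4718,.2534,.068),83.2)
E
```

```text
time_s: 1.1
position: [0.4735, 0.2517, 0.1493]
tool_rot: [[-0.993, 0.122, -0.001], [0.122, 0.993, 0.0], [0.001, 0.0, -1.0]]
ft_force: [0.2, -0.2, -0.3]
grip_width: 0.0512
gripper_force: 0.0
shift [0.0036 0.003  0.1626] turn [ 0.0001 -0.0003 -0.0012] rows 1.6 q6 -68.0 t 1.1
```

```bash
python3 -m handwheel '[[[0,0,0.05],[0,0,0]],[[0,0,0.1],[0,0,0]],[[0,0,0.164],[0,0,0]],[[0,0,0.164],[0,0,0]],[[0,0,0.164],[0,0,0]]]'
python3 -m handwheel '[[[0,0,0],[0,0,0]],[[0,0,0],[0,0,0]],[[0,0,0],[0,0,0]],[[0,0,0],[0,0,0]],[[0,0,0],[0,0,0]],[[0,0,0],[0,0,0]],[[0,0,0],[0,0,0]],[[0,0,0],[0,0,0]]]' 0 30
```

```text
time_s: 1.6
position: [0.4717, 0.2545, 0.0691]
tool_rot: [[-0.993, 0.118, 0.0], [0.118, 0.993, 0.001], [-0.0, 0.001, -1.0]]
ft_force: [0.9, -0.3, 1.4]
grip_width: 0.051
gripper_force: 0.0
time_s: 2.4
position: [0.4724, 0.2541, 0.0696]
tool_rot: [[-0.993, 0.118, 0.002], [0.118, 0.993, 0.002], [-0.002, 0.002, -1.0]]
ft_force: [-0.4, -0.8, 6.8]
grip_width: 0.0111
gripper_force: 33.4
```

```bash
python3 -m handwheel '[[[0,0.02,-0.003],[0,0,0]],[[0,0.05,-0.003],[0,0,0]],[[0,0.08,-0.003],[0,0,0]],[[0,0.11,-0.003],[0,0,0]],[[0,0.14,-0.003],[0,0,0]],[[0,0.17,-0.003],[0,0,0]],[[0,0.2,-0.003],[0,0,0]],[[0,0.22,-0.003],[0,0,0]],[[0,0.228,-0.003],[0,0,0]],[[0,0.228,-0.003],[0,0,0]]]'
python3 -m handwheel '[[[0,0,0],[0,0,0]],[[0,0,0],[0,0,0]],[[0,0,0],[0,0,0]],[[0,0,0],[0,0,0]],[[0,0,0],[0,0,0]]]' 0.5
python3 -m handwheel '[[[0,0,-0.08],[0,0,0]],[[0,0,-0.16],[0,0,0]],[[0,0,-0.2],[0,0,0]],[[0,0,-0.2],[0,0,0]]]'
python3 - <<'E'
from h import *
step((.4725,-.0887,.12),53)
step((.4725,-.0887,.12),143)
E
```

```text
time_s: 3.4
position: [0.4854, 0.3645, 0.0697]
tool_rot: [[-0.993, 0.118, -0.001], [0.118, 0.993, -0.007], [0.0, -0.007, -1.0]]
ft_force: [2.8, -21.7, 0.1]
grip_width: 0.0111
gripper_force: 32.9
time_s: 3.9
position: [0.4853, 0.3674, 0.0702]
tool_rot: [[-0.993, 0.118, 0.001], [0.118, 0.993, 0.001], [-0.0, 0.001, -1.0]]
ft_force: [-0.1, -0.3, 0.4]
grip_width: 0.0428
gripper_force: 0.0
time_s: 4.3
position: [0.4864, 0.3676, 0.1734]
tool_rot: [[-0.993, 0.118, 0.006], [0.118, 0.993, 0.004], [-0.006, 0.005, -1.0]]
ft_force: [0.5, 0.6, -0.3]
grip_width: 0.0429
gripper_force: 0.0
shift [-0.0796 -0.9101  0.1029] turn [0.002  0.0014 0.1679] rows 9.2 q6 -57.0 t 4.3
shift [-0.0796 -0.9101  0.1029] turn [ 0.0004  0.0025 -0.3321] rows 9.2 q6 -57.0 t 4.3
```

```bash
python3 -m handwheel '[[[-0.0796,-0.9101,0.1029],[0.002,0.001,0.1679]],[[-0.0796,-0.9101,0.1029],[0.002,0.001,0.1679]],[[-0.0796,-0.9101,0.1029],[0.002,0.001,0.1679]],[[-0.0796,-0.9101,0.1029],[0.002,0.001,0.1679]],[[-0.0796,-0.9101,0.1029],[0.002,0.001,0.1679]],[[-0.0796,-0.9101,0.1029],[0.002,0.001,0.1679]],[[-0.0796,-0.9101,0.1029],[0.002,0.001,0.1679]],[[-0.0796,-0.9101,0.1029],[0.002,0.001,0.1679]],[[-0.0796,-0.9101,0.1029],[0.002,0.001,0.1679]],[[-0.0796,-0.9101,0.1029],[0.002,0.001,0.1679]]]' 0.65 30
python3 -m handwheel '[[[0,0,0],[0,0,0]],[[0,0,0],[0,0,0]],[[0,0,0],[0,0,0]]]'
python3 - <<'E'
from h import *
n="top";p,d=get_image(n);np.savez("top1.npz",p=p,d=d);cv2.imwrite("pics/top1.png",p[:,:,::-1])
for k,a in dict(R1=(265,222),R2=(288,297),R3=(373,298),B1=(332,292),B2=(427,302)).items():
    try: print(k,*zrect(p,d,a,.024,.044,.028))
    except Exception as e: print(k,"hidden")
print("handle",zbox(cloud("top",d),(.38,.58),(.28,.45),(.078,.092)))
step((.4725,-.0887,.012),53)
E
```

```text
time_s: 5.3
position: [0.4704, -0.0935, 0.1166]
tool_rot: [[-0.796, 0.606, -0.006], [0.606, 0.796, -0.003], [0.003, -0.006, -1.0]]
ft_force: [0.4, 1.1, -0.4]
grip_width: 0.0556
gripper_force: 0.0
time_s: 5.6
position: [0.4711, -0.0881, 0.118]
tool_rot: [[-0.8, 0.6, -0.005], [0.601, 0.8, -0.003], [0.002, -0.005, -1.0]]
ft_force: [-0.6, -0.6, 0.2]
grip_width: 0.0555
gripper_force: 0.0
R1 262 0.0345 [0.6287 0.0462] [629.6  46.5] [34.4 34.2] 2.2
R2 0 nan [nan nan] [0. 0.] [0. 0.] 0.0
R3 231 0.0349 [ 0.4517 -0.174 ] [ 453.8 -172. ] [33.1 34.8] 29.6
B1 21 0.0329 [ 0.457  -0.0872] [457.8 -84. ] [25.3  5.8] 77.8
B2 284 0.0345 [ 0.4407 -0.2837] [ 441.2 -284.4] [34.  35.2] 37.8
handle (208, np.float64(0.085), array([484.6, 362.8]), array([13.4, 59.5]), 83.7)
shift [-0.0033  0.0018  0.2122] turn [-0.0017 -0.0006  0.0006] rows 2.1 q6 -78.0 t 5.7
  return _methods._mean(a, axis=axis, dtype=dtype,
  ret = ret.dtype.type(ret / rcount)
h.py:99: RuntimeWarning: Mean of empty slice.
  return m.sum(),np.median(Q[:,2]).round(4),Q[:,:2].mean(0).round(4),np.round(r[0],1),np.round(r[1],1),round(r[2],1)
  ret = um.true_divide(
```

View pics/top1.png

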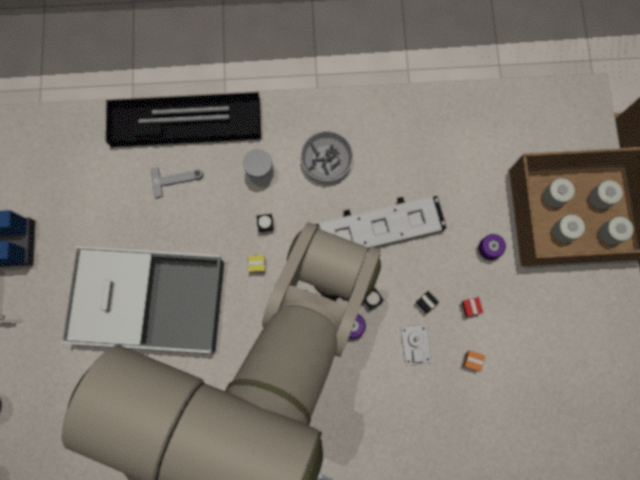

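The door is fully open, with the handle at (108,296), and the bay is visible at about (185,300). Descending to grasp B1.

```bash
python3 -m handwheel '[[[-0.003,0.002,0.08],[0,0,0]],[[-0.003,0.002,0.16],[0,0,0]],[[-0.003,0.002,0.19],[0,0,0]],[[-0.003,0.002,0.21],[0,0,0]],[[-0.003,0.002,0.21],[0,0,0]],[[-0.003,0.002,0.21],[0,0,0]]]'
python3 -m handwheel '[[[0,0,0],[0,0,0]],[[0,0,0],[0,0,0]],[[0,0,0],[0,0,0]],[[0,0,0],[0,0,0]],[[0,0,0],[0,0,0]],[[0,0,0],[0,0,0]]]' 0 40
python3 -m handwheel '[[[0,0,-0.05],[0,0,0]],[[0,0,-0.15],[0,0,0]],[[0,0,-0.25],[0,0,0]],[[0,0,-0.25],[0,0,0]],[[0,0,-0.25],[0,0,0]]]'
python3 - <<'E'
from h import *
step((.5132,.2202,.14),83.2)
E
```

```text
time_s: 6.25
position: [0.473, -0.0898, 0.0138]
tool_rot: [[-0.799, 0.601, -0.003], [0.601, 0.799, -0.004], [0.0, -0.005, -1.0]]
ft_force: [0.4, -0.4, 0.9]
grip_width: 0.0553
gripper_force: 0.0
time_s: 6.85
position: [0.4731, -0.0902, 0.0142]
tool_rot: [[-0.798, 0.602, -0.002], [0.602, 0.798, -0.004], [-0.001, -0.005, -1.0]]
ft_force: [-0.6, 1.0, 5.7]
grip_width: 0.0335
gripper_force: 40.3
time_s: 7.35
position: [0.4732, -0.0897, 0.1392]
tool_rot: [[-0.798, 0.602, -0.002], [0.602, 0.798, -0.005], [-0.001, -0.005, -1.0]]
ft_force: [-0.9, 0.6, -1.1]
grip_width: 0.0331
gripper_force: 40.3
shift [ 0.3092  0.543  -0.0046] turn [-1.600e-03 -1.000e-04 -1.679e-01] rows 6.2 q6 -78.0 t 7.3
```

```bash
python3 -m handwheel '[[[0.3092,0.543,-0.0046],[-0.0016,0,-0.1679]],[[0.3092,0.543,-0.0046],[-0.0016,0,-0.1679]],[[0.3092,0.543,-0.0046],[-0.0016,0,-0.1679]],[[0.3092,0.543,-0.0046],[-0.0016,0,-0.1679]],[[0.3092,0.543,-0.0046],[-0.0016,0,-0.1679]],[[0.3092,0.543,-0.0046],[-0.0016,0,-0.1679]],[[0.3092,0.543,-0.0046],[-0.0016,0,-0.1679]],[[0.3092,0.543,-0.0046],[-0.0016,0,-0.1679]],[[0.3092,0.543,-0.0046],[-0.0016,0,-0.1679]],[[0.3092,0.543,-0.0046],[-0.0016,0,-0.1679]]]'
python3 - <<'E'
from h import *
step((.5132,.2202,.021),83.2)
E
```

```text
time_s: 8.35
position: [0.513, 0.2188, 0.1387]
tool_rot: [[-0.993, 0.12, -0.004], [0.12, 0.993, 0.001], [0.004, 0.0, -1.0]]
ft_force: [0.4, -0.6, -0.4]
grip_width: 0.0331
gripper_force: 40.4
shift [-0.0011  0.0029  0.2354] turn [ 0.0001 -0.0013 -0.0006] rows 2.4 q6 -72.0 t 8.3
```

```bash
python3 -m handwheel '[[[0,0,0.08],[0,-0.001,0]],[[0,0,0.16],[0,-0.001,0]],[[0,0,0.2],[0,-0.001,0]],[[0,0,0.22],[0,-0.001,0]],[[0,0,0.232],[0,-0.001,0]],[[0,0,0.234],[0,-0.001,0]],[[0,0,0.234],[0,-0.001,0]]]'
python3 -m handwheel '[[[0,0,0.002],[0,0,0]],[[0,0,0.002],[0,0,0]],[[0,0,0.002],[0,0,0]],[[0,0,0.002],[0,0,0]]]' 0.6
python3 -m handwheel '[[[0,0,-0.05],[0,0,0]],[[0,0,-0.14],[0,0,0]],[[0,0,-0.24],[0,0,0]],[[0,0,-0.24],[0,0,0]]]'
python3 - <<'E'
from h import *
step((.4407,-.285,.12),38)
E
```

```text
time_s: 9.05
position: [0.5133, 0.2203, 0.023]
tool_rot: [[-0.993, 0.119, 0.002], [0.119, 0.993, 0.001], [-0.002, 0.001, -1.0]]
ft_force: [-0.0, 0.9, -1.1]
grip_width: 0.0331
gripper_force: 40.4
time_s: 9.45
position: [0.5128, 0.2204, 0.0214]
tool_rot: [[-0.993, 0.118, 0.001], [0.118, 0.993, 0.001], [-0.001, 0.001, -1.0]]
ft_force: [-0.2, 0.4, -0.2]
grip_width: 0.0513
gripper_force: 0.0
time_s: 9.85
position: [0.5154, 0.221, 0.1475]
tool_rot: [[-0.993, 0.118, 0.012], [0.118, 0.993, 0.003], [-0.012, 0.005, -1.0]]
ft_force: [0.9, 0.0, -0.9]
grip_width: 0.0512
gripper_force: 0.0
shift [ 0.0294 -1.0227  0.05  ] turn [0.0029 0.003  0.2512] rows 10.2 q6 -72.0 t 9.8
```

```bash
python3 -m handwheel '[[[0.03,-0.95,0.03],[0.003,0.003,0.2512]],[[0.03,-0.95,0.03],[0.003,0.003,0.2512]],[[0.03,-0.95,0.03],[0.003,0.003,0.2512]],[[0.03,-0.95,0.03],[0.003,0.003,0.2512]],[[0.03,-0.95,0.03],[0.003,0.003,0.2512]],[[0.03,-0.95,0.03],[0.003,0.003,0.2512]],[[0.03,-0.95,0.03],[0.003,0.003,0.2512]],[[0.03,-0.95,0.03],[0.003,0.003,0.2512]],[[0.03,-0.95,0.03],[0.003,0.003,0.2512]],[[0.03,-0.95,0.03],[0.003,0.003,0.2512]]]' 0.65
python3 -m handwheel '[[[0,0,0],[0,0,0]],[[0,0,0],[0,0,0]]]'
python3 - <<'E'
from h import *
p,d=get_image("side");q,e=get_image("top");np.savez("side2.npz",p=p,d=d);np.savez("top2.npz",p=q,d=e)
P=cloud("top",e)
print("bay B1",zbox(P,(.47,.56),(.18,.27),(.035,.05)))
for k,a in dict(R1=(265,222),R2=(288,297),R3=(373,298),B2=(427,302)).items():
    try: print(k,*zrect(q,e,a,.024,.044,.028))
    except Exception as x: print(k,"hidden")
P=cloud("side",d);print("side B2",zbox(P,(.4,.48),(-.32,-.25),(.026,.042)))
step((.4407,-.285,.012),38)
E
```

```text
time_s: 10.85
position: [0.4408, -0.2531, 0.1254]
tool_rot: [[-0.613, 0.79, -0.012], [0.79, 0.613, -0.003], [0.005, -0.012, -1.0]]
ft_force: [0.9, 0.6, 0.1]
grip_width: 0.0554
gripper_force: 0.0
time_s: 11.05
position: [0.4413, -0.2495, 0.1253]
tool_rot: [[-0.615, 0.789, -0.013], [0.789, 0.615, -0.002], [0.006, -0.011, -1.0]]
ft_force: [0.9, 0.4, -0.2]
grip_width: 0.0554
gripper_force: 0.0
bay B1 (305, np.float64(0.0405), array([525.8, 211.6]), array([53.3, 63.6]), 83.6)
R1 265 0.0347 [0.6285 0.0461] [629.2  46.2] [35.2 34.1] 1.2
R2 275 0.0345 [0.4678 0.0057] [468.3   5.9] [34.7 33.7] 19.0
R3 0 nan [nan nan] [0. 0.] [0. 0.] 0.0
B2 0 nan [nan nan] [0. 0.] [0. 0.] 0.0
side B2 (191, np.float64(0.0338), array([ 440., -283.]), array([35.8, 35.5]), 40.6)
shift [-0.0577 -0.044   0.2274] turn [-0.0036 -0.0019  0.0003] rows 2.4 q6 -80.0 t 11.2
  return _methods._mean(a, axis=axis, dtype=dtype,
  ret = ret.dtype.type(ret / rcount)
h.py:99: RuntimeWarning: Mean of empty slice.
  return m.sum(),np.median(Q[:,2]).round(4),Q[:,:2].mean(0).round(4),np.round(r[0],1),np.round(r[1],1),round(r[2],1)
  ret = um.true_divide(
```

```bash
python3 -m handwheel '[[[-0.057,-0.044,0.03],[-0.0036,-0.0019,0]],[[-0.057,-0.044,0.06],[-0.0036,-0.0019,0]],[[-0.057,-0.044,0.14],[-0.0036,-0.0019,0]],[[-0.057,-0.044,0.2],[-0.0036,-0.0019,0]],[[-0.057,-0.044,0.224],[-0.0036,-0.0019,0]],[[-0.057,-0.044,0.224],[-0.0036,-0.0019,0]],[[-0.057,-0.044,0.224],[-0.0036,-0.0019,0]]]'
python3 -m handwheel '[[[0,0,0],[0,0,0]],[[0,0,0],[0,0,0]],[[0,0,0],[0,0,0]],[[0,0,0],[0,0,0]],[[0,0,0],[0,0,0]],[[0,0,0],[0,0,0]]]' 0 40
python3 -m handwheel '[[[0,0,-0.05],[0,0,0]],[[0,0,-0.15],[0,0,0]],[[0,0,-0.25],[0,0,0]],[[0,0,-0.25],[0,0,0]],[[0,0,-0.25],[0,0,0]]]'
python3 - <<'E'
from h import *
step((.4238,.2308,.14),83.2)
E
```

```text
time_s: 11.85
position: [0.4412, -0.2859, 0.015]
tool_rot: [[-0.616, 0.788, 0.002], [0.788, 0.616, -0.002], [-0.002, 0.0, -1.0]]
ft_force: [-0.3, 0.6, -0.1]
grip_width: 0.0555
gripper_force: 0.0
time_s: 12.45
position: [0.4411, -0.2863, 0.0154]
tool_rot: [[-0.616, 0.788, 0.003], [0.788, 0.616, -0.002], [-0.004, 0.001, -1.0]]
ft_force: [0.6, 1.6, 7.6]
grip_width: 0.033
gripper_force: 40.5
time_s: 12.95
position: [0.4405, -0.2859, 0.14]
tool_rot: [[-0.616, 0.788, 0.002], [0.788, 0.616, -0.003], [-0.003, 0.0, -1.0]]
ft_force: [-0.4, -0.3, -1.6]
grip_width: 0.033
gripper_force: 40.2
shift [ 0.8351  0.6098 -0.0027] turn [-0.0003  0.0011 -0.2512] rows 10.3 q6 -84.0 t 12.9
```

```bash
python3 -m handwheel '[[[0.8351,0.6098,-0.0027],[0,0.001,-0.2512]],[[0.8351,0.6098,-0.0027],[0,0.001,-0.2512]],[[0.8351,0.6098,-0.0027],[0,0.001,-0.2512]],[[0.8351,0.6098,-0.0027],[0,0.001,-0.2512]],[[0.8351,0.6098,-0.0027],[0,0.001,-0.2512]],[[0.8351,0.6098,-0.0027],[0,0.001,-0.2512]],[[0.8351,0.6098,-0.0027],[0,0.001,-0.2512]],[[0.8351,0.6098,-0.0027],[0,0.001,-0.2512]],[[0.8351,0.6098,-0.0027],[0,0.001,-0.2512]],[[0.8351,0.6098,-0.0027],[0,0.001,-0.2512]]]'
python3 -m handwheel '[[[0,0,0],[0,0,0]],[[0,0,0],[0,0,0]]]'
python3 - <<'E'
from h import *
step((.4238,.2308,.022),83.2)
E
```

```text
time_s: 13.95
position: [0.423, 0.2158, 0.1386]
tool_rot: [[-0.993, 0.118, -0.005], [0.118, 0.993, 0.0], [0.005, -0.0, -1.0]]
ft_force: [1.4, -0.5, -1.7]
grip_width: 0.0331
gripper_force: 40.2
time_s: 14.15
position: [0.4233, 0.2145, 0.1386]
tool_rot: [[-0.993, 0.116, -0.005], [0.116, 0.993, 0.0], [0.005, -0.0, -1.0]]
ft_force: [0.8, -0.5, -0.6]
grip_width: 0.0331
gripper_force: 40.3
shift [0.0016 0.0327 0.2332] turn [-0.0001 -0.0016  0.0008] rows 2.4 q6 -71.0 t 14.2
```

```bash
python3 -m handwheel '[[[0.0016,0.033,0.05],[0,-0.0016,0]],[[0.0016,0.033,0.12],[0,-0.0016,0]],[[0.0016,0.033,0.19],[0,-0.0016,0]],[[0.0016,0.033,0.22],[0,-0.0016,0]],[[0.0016,0.033,0.23],[0,-0.0016,0]],[[0.0016,0.033,0.233],[0,-0.0016,0]],[[0.0016,0.033,0.233],[0,-0.0016,0]]]'
python3 -m handwheel '[[[0,0,0],[0,0,0]],[[0,0,0],[0,0,0]],[[0,0,0],[0,0,0]],[[0,0,0],[0,0,0]]]' 0.6
python3 -m handwheel '[[[0,0,-0.05],[0,0,0]],[[0,0,-0.14],[0,0,0]],[[0,0,-0.24],[0,0,0]],[[0,0,-0.24],[0,0,0]]]'
python3 - <<'E'
from h import *
step((.4539,-.1722,.12),31.5)
step((.468,.0055,.12),18.3)
E
```

```text
time_s: 14.85
position: [0.4256, 0.23, 0.0239]
tool_rot: [[-0.993, 0.119, 0.004], [0.119, 0.993, 0.001], [-0.003, 0.001, -1.0]]
ft_force: [-0.1, -0.1, 0.0]
grip_width: 0.0334
gripper_force: 40.3
time_s: 15.25
position: [0.4252, 0.2306, 0.0237]
tool_rot: [[-0.993, 0.118, 0.003], [0.118, 0.993, 0.001], [-0.003, 0.001, -1.0]]
ft_force: [0.5, -0.8, -0.4]
grip_width: 0.0512
gripper_force: 0.0
time_s: 15.65
position: [0.4272, 0.2313, 0.1491]
tool_rot: [[-0.993, 0.118, 0.014], [0.118, 0.993, 0.003], [-0.013, 0.005, -1.0]]
ft_force: [0.7, -0.3, -0.6]
grip_width: 0.0512
gripper_force: 0.0
shift [-0.1474 -0.7953  0.0563] turn [0.0034 0.0032 0.2874] rows 8.1 q6 -69.0 t 15.7
shift [-0.1335 -0.4391  0.0579] turn [0.0038 0.0029 0.3607] rows 7.6 q6 -69.0 t 15.7
```

```bash
python3 -m handwheel '[[[-0.1335,-0.4391,0.0579],[0.0038,0.0029,0.3607]],[[-0.1335,-0.4391,0.0579],[0.0038,0.0029,0.3607]],[[-0.1335,-0.4391,0.0579],[0.0038,0.0029,0.3607]],[[-0.1335,-0.4391,0.0579],[0.0038,0.0029,0.3607]],[[-0.1335,-0.4391,0.0579],[0.0038,0.0029,0.3607]],[[-0.1335,-0.4391,0.0579],[0.0038,0.0029,0.3607]],[[-0.1335,-0.4391,0.0579],[0.0038,0.0029,0.3607]],[[-0.1335,-0.4391,0.0579],[0.0038,0.0029,0.3607]],[[-0.1335,-0.4391,0.0579],[0.0038,0.0029,0.3607]],[[-0.1335,-0.4391,0.0579],[0.0038,0.0029,0.3607]]]' 0.65
python3 -m handwheel '[[[0,0,0],[0,0,0]],[[0,0,0],[0,0,0]]]'
python3 - 2>/dev/null <<'E'
from h import *
p,d=get_image("side");q,e=get_image("top");np.savez("side3.npz",p=p,d=d);np.savez("top3.npz",p=q,d=e)
P=cloud("top",e)
print("bay",zbox(P,(.47,.55),(.19,.26),(.035,.05)),zbox(P,(.39,.46),(.19,.26),(.035,.05)))
P=cloud("side",d)
for k,(x,y) in dict(R1=(.629,.046),R2=(.468,.0055),R3=(.454,-.172)).items(): print("side",k,zbox(P,(x-.035,x+.035),(y-.035,y+.035),(.025,.043)))
step((.468,.0055,.012),18.3)
E
```

```text
time_s: 16.65
position: [0.465, 0.0046, 0.1143]
tool_rot: [[-0.316, 0.949, -0.011], [0.949, 0.316, -0.003], [0.001, -0.012, -1.0]]
ft_force: [0.2, 0.3, 0.7]
grip_width: 0.0556
gripper_force: 0.0
time_s: 16.85
position: [0.4651, 0.0047, 0.1144]
tool_rot: [[-0.315, 0.949, -0.011], [0.949, 0.315, -0.003], [0.001, -0.011, -1.0]]
ft_force: [-0.5, 0.4, -0.5]
grip_width: 0.0554
gripper_force: 0.0
bay (273, np.float64(0.0405), array([512.1, 220.1]), array([35.2, 34.5]), 84.5) (278, np.float64(0.0408), array([424.2, 229.8]), array([35.1, 33.6]), 82.8)
side R1 (312, np.float64(0.0342), array([628.9,  47.8]), array([34.4, 36.5]), 6.0)
side R2 (309, np.float64(0.0338), array([468. ,   7.2]), array([34.4, 36.9]), 18.2)
side R3 (0, np.float64(nan), array([0., 0.]), array([0., 0.]), 0.0)
shift [-2.000e-04  8.300e-03  2.048e-01] turn [-0.0037 -0.0003  0.0001] rows 2.0 q6 -32.0 t 16.9
```

```bash
python3 -m handwheel '[[[0,0.008,0.06],[-0.0037,0,0]],[[0,0.008,0.13],[-0.0037,0,0]],[[0,0.008,0.18],[-0.0037,0,0]],[[0,0.008,0.197],[-0.0037,0,0]],[[0,0.008,0.197],[-0.0037,0,0]],[[0,0.008,0.197],[-0.0037,0,0]]]'
python3 -m handwheel '[[[0,0,0],[0,0,0]],[[0,0,0],[0,0,0]],[[0,0,0],[0,0,0]],[[0,0,0],[0,0,0]],[[0,0,0],[0,0,0]],[[0,0,0],[0,0,0]]]' 0 40
python3 -m handwheel '[[[0,0,-0.05],[0,0,0]],[[0,0,-0.15],[0,0,0]],[[0,0,-0.2],[0,0,0]],[[0,0,-0.2],[0,0,0]],[[0,0,-0.2],[0,0,0]]]'
python3 - 2>/dev/null <<'E'
from h import *
for n in ("top","side"):
    P=cloud(n,np.load(n+"0.npz")["d"]);a=np.radians(10.35);X=np.array([np.cos(a),np.sin(a)]);Y=np.array([-X[1],X[0]])
    c0=np.array([.6040,-.1995]);u=(P[:,:2]-c0)@X;v=(P[:,:2]-c0)@Y;z=P[:,2]
    ins=(abs(u)<.05)&(abs(v)<.15)&(z>.025)&(z<.04)
    # face width across rows away from sockets, length from caps
    s=ins&(abs(abs(v)-.04)<.012);print(n,"u",np.percentile(u[s],[1,99]).round(4),"v",np.percentile(v[ins&(abs(u)<.03)],[.5,99.5]).round(4))
    ok=ins&(z<.0325);r=cv2.minAreaRect((np.c_[u,v][ins&(abs(u)<.042)]*1000).astype(np.float32));print(r)
    for k in(-1,0,1):
        h=(abs(u)<.022)&(abs(v-k*.079)<.022)&(z<.026)&(z>-.0);print(k,h.sum(),np.percentile(u[h],[3,97]).round(4),np.percentile(v[h],[3,97]).round(4),np.median(z[h]).round(4))
E
```

```text
time_s: 17.55
position: [0.4685, 0.0054, 0.0168]
tool_rot: [[-0.314, 0.949, 0.001], [0.949, 0.314, 0.0], [0.0, 0.001, -1.0]]
ft_force: [0.1, 0.1, -0.4]
grip_width: 0.0552
gripper_force: 0.0
time_s: 18.15
position: [0.4686, 0.0054, 0.0172]
tool_rot: [[-0.314, 0.95, 0.002], [0.95, 0.314, 0.0], [-0.001, 0.002, -1.0]]
ft_force: [-1.0, 0.0, 6.2]
grip_width: 0.0328
gripper_force: 40.1
time_s: 18.65
position: [0.4677, 0.0055, 0.1162]
tool_rot: [[-0.314, 0.95, 0.001], [0.95, 0.314, 0.001], [0.0, 0.001, -1.0]]
ft_force: [-0.2, -0.0, -1.4]
grip_width: 0.033
gripper_force: 40.6
top u [-0.0344  0.0403] v [-0.1341  0.1372]
((2.7961463928222656, 0.5546112060546875), (274.97943115234375, 76.87007904052734), 89.93067169189453)
-1 210 [-0.0094  0.0193] [-0.0951 -0.0659] 0.0151
0 212 [-0.0092  0.0191] [-0.0148  0.0143] 0.0151
1 220 [-0.0092  0.0192] [0.0652 0.0953] 0.0152
side u [-0.0339  0.0395] v [-0.1308  0.1401]
((2.976593017578125, 3.9601287841796875), (75.40178680419922, 275.044677734375), 0.055742282420396805)
-1 105 [-0.0114  0.0184] [-0.0959 -0.0766] 0.0157
0 124 [-0.0112  0.0184] [-0.0158  0.0025] 0.0154
1 147 [-0.0113  0.0181] [0.0643 0.0846] 0.0151
```

```bash
python3 - <<'E'
from h import *
step((.5930,-.1203,.10),10.35)
E
```

```text
shift [-0.3175  0.159   0.0324] turn [ 0.0003 -0.0001  0.044 ] rows 3.6 q6 -32.0 t 18.6
```

```bash
python3 -m handwheel '[[[-0.3175,0.159,0.01],[0,0,0.044]],[[-0.3175,0.159,0.01],[0,0,0.044]],[[-0.3175,0.159,0.01],[0,0,0.044]],[[-0.3175,0.159,0.02],[0,0,0.044]],[[-0.3175,0.159,0.03],[0,0,0.044]],[[-0.3175,0.159,0.03],[0,0,0.044]],[[-0.3175,0.159,0.03],[0,0,0.044]],[[-0.3175,0.159,0.03],[0,0,0.044]]]'
python3 - <<'E'
from h import *
step((.5930,-.1203,.053),10.35)
E
```

```text
time_s: 19.45
position: [0.5926, -0.1195, 0.1009]
tool_rot: [[-0.181, 0.984, -0.001], [0.984, 0.181, 0.001], [0.001, -0.0, -1.0]]
ft_force: [1.2, -0.4, -1.0]
grip_width: 0.0332
gripper_force: 40.5
shift [-0.0019  0.0005  0.0958] turn [-0.0001 -0.0003  0.0003] rows 1.0 q6 -33.0 t 19.4
```

```bash
python3 -m handwheel '[[[-0.002,0,0.05],[0,0,0]],[[-0.002,0,0.09],[0,0,0]],[[-0.002,0,0.096],[0,0,0]],[[-0.002,0,0.096],[0,0,0]],[[-0.002,0,0.096],[0,0,0]]]'
python3 -m handwheel '[[[0,0,0.006],[0,0,0]],[[0,0,0.01],[0,0,0]],[[0,0,0.014],[0,0,0]],[[0,0,0.018],[0,0,0]],[[0,0,0.02],[0,0,0]]]'
```

```text
time_s: 19.95
position: [0.5939, -0.1213, 0.0541]
tool_rot: [[-0.18, 0.984, 0.002], [0.984, 0.18, 0.0], [-0.0, 0.002, -1.0]]
ft_force: [0.8, -0.2, -0.1]
grip_width: 0.033
gripper_force: 40.5
time_s: 20.45
position: [0.5932, -0.1211, 0.0426]
tool_rot: [[-0.18, 0.984, -0.0], [0.984, 0.18, 0.001], [0.001, -0.0, -1.0]]
ft_force: [-1.4, 2.0, -0.9]
grip_width: 0.0328
gripper_force: 40.6
```

```bash
python3 -m handwheel '[[[0,0,0.004],[0,0,0]],[[0,0,0.008],[0,0,0]],[[0,0,0.012],[0,0,0]],[[0,0,0.016],[0,0,0]],[[0,0,0.019],[0,0,0]],[[0,0,0.021],[0,0,0]],[[0,0,0.021],[0,0,0]]]'
```

```text
time_s: 21.15
position: [0.5933, -0.1211, 0.0332]
tool_rot: [[-0.18, 0.984, 0.0], [0.984, 0.18, 0.001], [0.001, 0.0, -1.0]]
ft_force: [-3.9, 3.5, 8.5]
grip_width: 0.0328
gripper_force: 41.6
```

```bash
python3 -m handwheel '[[[0,0,0],[0,0,0]],[[0,0,0],[0,0,0]],[[0,0,0],[0,0,0]],[[0,0,0],[0,0,0]]]' 0.6
python3 -m handwheel '[[[0,0,-0.02],[0,0,0]],[[0,0,-0.1],[0,0,0]],[[0,0,-0.18],[0,0,0]],[[0,0,-0.18],[0,0,0]],[[0,0,-0.18],[0,0,0]]]'
python3 - 2>/dev/null <<'E'
from h import *
step((.6295,.0465,.12),3.5)
p,d=get_image("side");q,e=get_image("top");np.savez("side4.npz",p=p,d=d);np.savez("top4.npz",p=q,d=e)
for n,D in(("top",e),("side",d)):
    P=cloud(n,D)
    for k,(x,y) in dict(R1=(.629,.046),R3=(.454,-.172)).items(): print(n,k,zbox(P,(x-.04,x+.04),(y-.04,y+.04),(.026,.043)))
    print(n,"inS1",zbox(P,(.56,.625),(-.15,-.09),(.044,.056)))
E
```

```text
time_s: 21.55
position: [0.5934, -0.1215, 0.0322]
tool_rot: [[-0.18, 0.984, -0.0], [0.984, 0.18, 0.001], [0.001, 0.0, -1.0]]
ft_force: [0.5, 0.2, -0.5]
grip_width: 0.051
gripper_force: 0.0
time_s: 22.05
position: [0.5936, -0.1214, 0.1235]
tool_rot: [[-0.18, 0.984, 0.002], [0.984, 0.18, -0.0], [-0.0, 0.002, -1.0]]
ft_force: [-0.3, 0.4, -1.1]
grip_width: 0.0513
gripper_force: 0.0
shift [0.3175 0.1311 0.0072] turn [0.0006 0.0001 0.0381] rows 3.4 q6 -33.0 t 22.1
top R1 (259, np.float64(0.0343), array([629.2,  46.5]), array([34.9, 34.3]), 4.8)
top R3 (61, np.float64(0.0358), array([ 441. , -138.3]), array([54.1, 13.5]), 5.0)
top inS1 (0, np.float64(nan), array([0., 0.]), array([0., 0.]), 0.0)
side R1 (308, np.float64(0.0341), array([628.9,  48.1]), array([34.7, 35.1]), 4.9)
side R3 (33, np.float64(0.0343), array([ 440.7, -137. ]), array([53.4, 10.9]), 2.7)
side inS1 (221, np.float64(0.05), array([ 591.2, -118.9]), array([33.5, 36.4]), 8.4)
```

```bash
python3 -m handwheel '[[[0.319,0.132,0.007],[0,0,0.032]],[[0.319,0.132,0.007],[0,0,0.032]],[[0.319,0.132,0.007],[0,0,0.032]],[[0.319,0.132,0.007],[0,0,0.032]],[[0.319,0.132,0.007],[0,0,0.032]],[[0.319,0.132,0.007],[0,0,0.032]],[[0.319,0.132,0.007],[0,0,0.032]]]' 0.65
python3 - 2>/dev/null <<'E'
from h import *
step((.630,.047,.016),4.8)
p,d=get_image("side");q,e=get_image("top");np.savez("side5.npz",p=p,d=d);np.savez("top5.npz",p=q,d=e)
cv2.imwrite("pics/mix5.png",np.hstack([cv2.resize(q[180:400,230:500],(400,326)),cv2.resize(p[130:330,230:480],(400,326))])[:,:,::-1])
E
```

```text
time_s: 22.85
position: [0.6293, 0.0463, 0.1184]
tool_rot: [[-0.079, 0.997, -0.001], [0.997, 0.079, 0.001], [0.001, -0.001, -1.0]]
ft_force: [-0.3, 0.2, -0.5]
grip_width: 0.0555
gripper_force: 0.0
shift [0.0012 0.0017 0.2048] turn [-0.0004 -0.0003 -0.0015] rows 2.0 q6 -11.0 t 22.9
```

View pics/mix5.png

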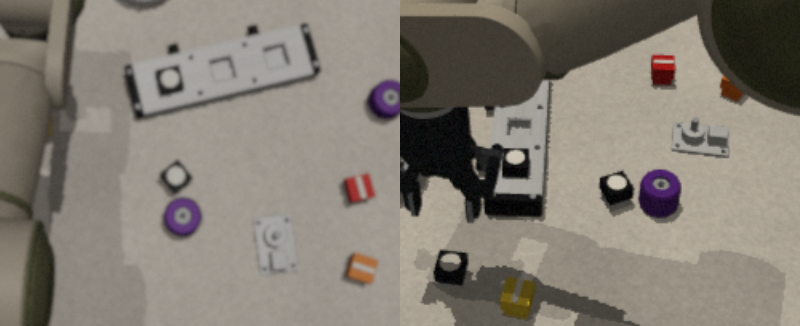

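R2 is seated in socket 1. R3 was knocked to about (349,299) in the top view, next to a purple wheel. I'll finish R1 first.

```bash
python3 -m handwheel '[[[0.001,0.001,0.06],[0,0,0]],[[0.001,0.001,0.13],[0,0,0]],[[0.001,0.001,0.18],[0,0,0]],[[0.001,0.001,0.203],[0,0,0]],[[0.001,0.001,0.203],[0,0,0]],[[0.001,0.001,0.203],[0,0,0]]]'
python3 -m handwheel '[[[0,0,0],[0,0,0]],[[0,0,0],[0,0,0]],[[0,0,0],[0,0,0]],[[0,0,0],[0,0,0]],[[0,0,0],[0,0,0]],[[0,0,0],[0,0,0]]]' 0 40
python3 -m handwheel '[[[0,0,-0.05],[0,0,0]],[[0,0,-0.15],[0,0,0]],[[0,0,-0.2],[0,0,0]],[[0,0,-0.2],[0,0,0]],[[0,0,-0.2],[0,0,0]]]'
python3 - 2>/dev/null <<'E'
from h import *
for n in("top","side"):
    P=cloud(n,np.load(n+"5.npz")["d"]);print(n,"R3",zbox(P,(.43,.52),(-.17,-.08),(.029,.0375)),"S1",zbox(P,(.56,.625),(-.15,-.09),(.046,.055)))
A=tag2("top",np.load("top5.npz")["p"],(348.8,299.5),11);print(plane("top",A[0],.034),"head",*rect("top",A[2],.034))
step((.6217,-.2775,.12),10.35)
E
```

```text
time_s: 23.55
position: [0.6308, 0.0476, 0.0186]
tool_rot: [[-0.08, 0.997, 0.002], [0.997, 0.08, 0.001], [0.0, 0.002, -1.0]]
ft_force: [-0.1, -0.2, 0.6]
grip_width: 0.0557
gripper_force: 0.0
time_s: 24.15
position: [0.6308, 0.0479, 0.0191]
tool_rot: [[-0.08, 0.997, 0.003], [0.997, 0.08, 0.0], [0.0, 0.003, -1.0]]
ft_force: [-0.7, 0.1, 7.3]
grip_width: 0.0329
gripper_force: 41.1
time_s: 24.65
position: [0.6298, 0.048, 0.1176]
tool_rot: [[-0.08, 0.997, 0.0], [0.997, 0.08, 0.001], [0.001, 0.0, -1.0]]
ft_force: [0.4, 0.3, -1.3]
grip_width: 0.0331
gripper_force: 40.2
top R3 (232, np.float64(0.0344), array([ 456.4, -121.2]), array([33.9, 33.6]), 35.3) S1 (247, np.float64(0.0507), array([ 591.5, -120.9]), array([34.8, 34.2]), 8.9)
side R3 (227, np.float64(0.034), array([ 455.8, -120. ]), array([35. , 36.8]), 34.1) S1 (209, np.float64(0.0501), array([ 591.2, -118.6]), array([33.6, 37.4]), 13.8)
[ 0.45381909 -0.12208054  0.034     ] head [ 451.8 -120.4] [37.  38.6] 128.7
shift [-0.6477 -0.0684 -0.0054] turn [ 0.0001 -0.0002 -0.0319] rows 6.5 q6 -11.0 t 24.6
```

```bash
python3 - <<'E'
from h import *
step((.6071,-.1974,.10),10.35)
E
```

```text
shift [-0.4857 -0.0847  0.0347] turn [ 0.0001 -0.0002 -0.0319] rows 4.9 q6 -11.0 t 24.6
```

```bash
python3 -m handwheel '[[[-0.486,-0.085,0.01],[0,0,-0.032]],[[-0.486,-0.085,0.01],[0,0,-0.032]],[[-0.486,-0.085,0.01],[0,0,-0.032]],[[-0.486,-0.085,0.01],[0,0,-0.032]],[[-0.486,-0.085,0.01],[0,0,-0.032]],[[-0.486,-0.085,0.034],[0,0,-0.032]],[[-0.486,-0.085,0.034],[0,0,-0.032]],[[-0.486,-0.085,0.034],[0,0,-0.032]],[[-0.486,-0.085,0.034],[0,0,-0.032]]]'
python3 - <<'E'
from h import *
step((.6071,-.1974,.054),10.35)
E
```

```text
time_s: 25.55
position: [0.6074, -0.1962, 0.1002]
tool_rot: [[-0.182, 0.983, -0.0], [0.983, 0.182, 0.001], [0.001, -0.0, -1.0]]
ft_force: [-0.8, -0.1, -0.7]
grip_width: 0.033
gripper_force: 40.2
shift [-0.0024 -0.001   0.0925] turn [-0.0001 -0.0004  0.0006] rows 0.9 q6 -39.0 t 25.6
```

```bash
python3 -m handwheel '[[[-0.002,0,0.05],[0,0,0]],[[-0.002,0,0.085],[0,0,0]],[[-0.002,0,0.093],[0,0,0]],[[-0.002,0,0.093],[0,0,0]],[[-0.002,0,0.093],[0,0,0]]]'
python3 -m handwheel '[[[0,0,0.006],[0,0,0]],[[0,0,0.01],[0,0,0]],[[0,0,0.014],[0,0,0]],[[0,0,0.018],[0,0,0]],[[0,0,0.018],[0,0,0]]]'
```

```text
time_s: 26.05
position: [0.608, -0.1984, 0.0549]
tool_rot: [[-0.18, 0.984, 0.002], [0.984, 0.18, -0.0], [-0.0, 0.002, -1.0]]
ft_force: [0.3, -0.7, -0.9]
grip_width: 0.0331
gripper_force: 40.2
time_s: 26.55
position: [0.6072, -0.1985, 0.0443]
tool_rot: [[-0.18, 0.984, -0.001], [0.984, 0.18, 0.001], [0.001, -0.0, -1.0]]
ft_force: [-0.2, 1.1, -1.0]
grip_width: 0.0331
gripper_force: 40.2
```

Entered the socket freely; press home.

```bash
python3 -m handwheel '[[[0,0,0.004],[0,0,0]],[[0,0,0.008],[0,0,0]],[[0,0,0.012],[0,0,0]],[[0,0,0.016],[0,0,0]],[[0,0,0.02],[0,0,0]],[[0,0,0.021],[0,0,0]],[[0,0,0.021],[0,0,0]]]'
python3 -m handwheel '[[[0,0,0],[0,0,0]],[[0,0,0],[0,0,0]],[[0,0,0],[0,0,0]],[[0,0,0],[0,0,0]]]' 0.6
python3 -m handwheel '[[[0,0,-0.02],[0,0,0]],[[0,0,-0.1],[0,0,0]],[[0,0,-0.18],[0,0,0]],[[0,0,-0.18],[0,0,0]],[[0,0,-0.18],[0,0,0]]]'
python3 - <<'E'
from h import *
step((.457,-.1205,.13),35)
step((.457,-.1205,.13),125)
P=cloud("top",np.load("top5.npz")["d"]);print("wheel",zbox(P,(.35,.45),(-.18,-.08),(.039,.046)))
P=cloud("side",get_image("side")[1]);print("S2",zbox(P,(.575,.64),(-.228,-.168),(.046,.056)))
E
```

```text
time_s: 27.25
position: [0.6074, -0.1984, 0.0351]
tool_rot: [[-0.18, 0.984, 0.0], [0.984, 0.18, 0.001], [0.001, 0.0, -1.0]]
ft_force: [-3.3, 4.1, 7.4]
grip_width: 0.033
gripper_force: 41.2
time_s: 27.65
position: [0.6074, -0.1988, 0.0341]
tool_rot: [[-0.18, 0.984, -0.0], [0.984, 0.18, 0.001], [0.001, 0.0, -1.0]]
ft_force: [0.4, 0.3, -0.5]
grip_width: 0.0512
gripper_force: 0.0
time_s: 28.15
position: [0.6076, -0.1988, 0.1255]
tool_rot: [[-0.18, 0.984, 0.002], [0.984, 0.18, -0.0], [-0.001, 0.002, -1.0]]
ft_force: [-0.8, 0.3, -0.5]
grip_width: 0.0515
gripper_force: 0.0
shift [ 0.2082 -0.2681 -0.0096] turn [ 0.0005  0.0003 -0.1369] rows 3.4 q6 -39.0 t 28.1
shift [ 0.2082 -0.2681 -0.0096] turn [ 6.000e-04 -2.000e-04  3.631e-01] rows 7.6 q6 -39.0 t 28.1
wheel (353, np.float64(0.042), array([ 408.8, -121.6]), array([70.6, 51.2]), 29.5)
S2 (173, np.float64(0.0501), array([ 605.7, -197.4]), array([33.8, 35.7]), 11.4)
```

```bash
python3 -m handwheel '[[[0.208,-0.268,-0.01],[0,0,0.363]],[[0.208,-0.268,-0.01],[0,0,0.363]],[[0.208,-0.268,-0.01],[0,0,0.363]],[[0.208,-0.268,-0.01],[0,0,0.363]],[[0.208,-0.268,-0.01],[0,0,0.363]],[[0.208,-0.268,-0.01],[0,0,0.363]],[[0.208,-0.268,-0.01],[0,0,0.363]],[[0.208,-0.268,-0.01],[0,0,0.363]],[[0.208,-0.268,-0.01],[0,0,0.363]],[[0.208,-0.268,-0.01],[0,0,0.363]]]' 0.6
python3 - <<'E'
from h import *
step((.457,-.1205,.016),125)
q,e=get_image("top");p,d=get_image("side")
for n,D in(("top",e),("side",d)):
    print(n,zbox(cloud(n,D),(.43,.49),(-.16,-.09),(.029,.0375)))
E
```

```text
time_s: 29.2
position: [0.4565, -0.1203, 0.1287]
tool_rot: [[0.818, 0.576, -0.001], [0.576, -0.818, 0.002], [-0.0, -0.002, -1.0]]
ft_force: [-0.3, -1.1, -0.5]
grip_width: 0.0512
gripper_force: 0.0
shift [0.0007 0.0014 0.2254] turn [-0.0007  0.0001  0.0009] rows 2.3 q6 26.0 t 29.2
top (16, np.float64(0.0334), array([ 440. , -120.5]), array([16.4,  5.6]), 79.0)
side (221, np.float64(0.0344), array([ 455.8, -120.3]), array([35.2, 37.4]), 34.2)
```

```bash
python3 -m handwheel '[[[0.001,0.001,0.06],[0,0,0]],[[0.001,0.001,0.13],[0,0,0]],[[0.001,0.001,0.19],[0,0,0]],[[0.001,0.001,0.223],[0,0,0]],[[0.001,0.001,0.223],[0,0,0]],[[0.001,0.001,0.223],[0,0,0]]]'
python3 -m handwheel '[[[0,0,0],[0,0,0]],[[0,0,0],[0,0,0]],[[0,0,0],[0,0,0]],[[0,0,0],[0,0,0]],[[0,0,0],[0,0,0]],[[0,0,0],[0,0,0]]]' 0 40
python3 -m handwheel '[[[0,0,-0.05],[0,0,0]],[[0,0,-0.15],[0,0,0]],[[0,0,-0.22],[0,0,0]],[[0,0,-0.22],[0,0,0]],[[0,0,-0.22],[0,0,0]]]'
python3 - <<'E'
from h import *
step((.6217,-.2770,.10),10.35)
E
```

```text
time_s: 29.9
position: [0.4577, -0.1206, 0.0182]
tool_rot: [[0.819, 0.574, 0.0], [0.574, -0.819, 0.001], [0.0, -0.001, -1.0]]
ft_force: [-0.4, 0.1, -0.2]
grip_width: 0.0509
gripper_force: 0.0
time_s: 30.5
position: [0.4581, -0.1208, 0.019]
tool_rot: [[0.819, 0.574, 0.002], [0.574, -0.819, -0.0], [0.001, 0.002, -1.0]]
ft_force: [-0.2, -0.3, 7.4]
grip_width: 0.0325
gripper_force: 40.6
time_s: 31.0
position: [0.4575, -0.1205, 0.1284]
tool_rot: [[0.819, 0.574, 0.001], [0.574, -0.819, -0.0], [0.001, 0.001, -1.0]]
ft_force: [0.0, 0.4, -1.7]
grip_width: 0.0329
gripper_force: 40.3
shift [0.0892 0.4447 0.0572] turn [ 5.000e-04 -2.000e-04 -3.629e-01] rows 7.6 q6 26.0 t 31.0
```

```bash
python3 -m handwheel '[[[0.089,0.445,0.01],[0,0,-0.363]],[[0.089,0.445,0.01],[0,0,-0.363]],[[0.089,0.445,0.01],[0,0,-0.363]],[[0.089,0.445,0.01],[0,0,-0.363]],[[0.089,0.445,0.01],[0,0,-0.363]],[[0.089,0.445,0.01],[0,0,-0.363]],[[0.089,0.445,0.01],[0,0,-0.363]],[[0.089,0.445,0.057],[0,0,-0.363]],[[0.089,0.445,0.057],[0,0,-0.363]],[[0.089,0.445,0.057],[0,0,-0.363]]]'
python3 - <<'E'
from h import *
step((.6215,-.2767,.055),10.35)
E
```

```text
time_s: 32.0
position: [0.6212, -0.2769, 0.0979]
tool_rot: [[-0.177, 0.984, -0.003], [0.984, 0.177, 0.003], [0.003, -0.002, -1.0]]
ft_force: [-0.7, -0.8, -0.4]
grip_width: 0.0333
gripper_force: 40.3
shift [0.0001 0.0009 0.0857] turn [-0.0007 -0.0009 -0.0008] rows 0.9 q6 -44.0 t 32.0
```

```bash
python3 -m handwheel '[[[0,0,0.04],[0,0,0]],[[0,0,0.08],[0,0,0]],[[0,0,0.088],[0,0,0]],[[0,0,0.088],[0,0,0]],[[0,0,0.088],[0,0,0]]]'
python3 -m handwheel '[[[0,0,0.006],[0,0,0]],[[0,0,0.01],[0,0,0]],[[0,0,0.014],[0,0,0]],[[0,0,0.018],[0,0,0]],[[0,0,0.018],[0,0,0]]]'
```

```text
time_s: 32.5
position: [0.6222, -0.2775, 0.0565]
tool_rot: [[-0.179, 0.984, 0.002], [0.984, 0.179, -0.0], [-0.0, 0.001, -1.0]]
ft_force: [-0.6, -0.4, 0.3]
grip_width: 0.0328
gripper_force: 40.3
time_s: 33.0
position: [0.6215, -0.2771, 0.0458]
tool_rot: [[-0.18, 0.984, -0.001], [0.984, 0.18, 0.001], [0.001, -0.0, -1.0]]
ft_force: [0.5, 0.6, -1.3]
grip_width: 0.0329
gripper_force: 40.3
```

```bash
python3 -m handwheel '[[[0,0,0.004],[0,0,0]],[[0,0,0.008],[0,0,0]],[[0,0,0.012],[0,0,0]],[[0,0,0.016],[0,0,0]],[[0,0,0.02],[0,0,0]],[[0,0,0.024],[0,0,0]],[[0,0,0.024],[0,0,0]]]'
python3 -m handwheel '[[[0,0,0],[0,0,0]],[[0,0,0],[0,0,0]],[[0,0,0],[0,0,0]],[[0,0,0],[0,0,0]]]' 0.6
python3 -m handwheel '[[[0,0,-0.02],[0,0,0]],[[0,0,-0.1],[0,0,0]],[[0,0,-0.2],[0,0,0]],[[0,0,-0.2],[0,0,0]],[[0,0,-0.2],[0,0,0]]]'
python3 - <<'E'
from h import *
step((.4855,.3645,.17),83.2)
P=cloud("side",get_image("side")[1]);print("S3",zbox(P,(.59,.655),(-.308,-.248),(.044,.058)))
E
```

```text
time_s: 33.7
position: [0.6217, -0.2772, 0.0351]
tool_rot: [[-0.18, 0.984, 0.0], [0.984, 0.18, 0.0], [0.0, 0.0, -1.0]]
ft_force: [-1.7, 1.7, 5.2]
grip_width: 0.0332
gripper_force: 41.0
time_s: 34.1
position: [0.6216, -0.2772, 0.034]
tool_rot: [[-0.18, 0.984, -0.0], [0.984, 0.18, 0.001], [0.001, 0.0, -1.0]]
ft_force: [0.9, 1.1, -0.2]
grip_width: 0.0513
gripper_force: 0.0
time_s: 34.6
position: [0.6221, -0.2775, 0.1362]
tool_rot: [[-0.18, 0.984, 0.003], [0.984, 0.18, -0.001], [-0.002, 0.003, -1.0]]
ft_force: [0.1, 0.0, -0.7]
grip_width: 0.0516
gripper_force: 0.0
shift [ 1.312  -0.0376 -0.0698] turn [ 4.000e-04  1.000e-03 -4.047e-01] rows 13.1 q6 -44.0 t 34.6
S3 (164, np.float64(0.0498), array([ 619.6, -275.2]), array([34.1, 36. ]), 8.6)
```

```bash
python3 -m handwheel '[[[0.7,-0.16,-0.07],[0,0.001,-0.4]],[[0.7,-0.16,-0.07],[0,0.001,-0.4]],[[0.7,-0.16,-0.07],[0,0.001,-0.4]],[[0.7,-0.16,-0.07],[0,0.001,-0.4]],[[0.7,-0.16,-0.07],[0,0.001,-0.4]],[[0.7,-0.16,-0.07],[0,0.001,-0.4]],[[0.7,-0.16,-0.07],[0,0.001,-0.4]],[[0.7,-0.16,-0.07],[0,0.001,-0.4]],[[0.7,-0.16,-0.07],[0,0.001,-0.4]],[[0.7,-0.16,-0.07],[0,0.001,-0.4]]]'
python3 - <<'E'
from h import *
step((.4855,.3645,.15),83.2)
E
```

```text
time_s: 35.65
position: [0.4794, 0.0532, 0.1687]
tool_rot: [[-0.991, 0.132, -0.004], [0.132, 0.991, 0.003], [0.005, 0.002, -1.0]]
ft_force: [0.5, -0.0, 0.4]
grip_width: 0.0514
gripper_force: 0.0
shift [0.0697 0.6188 0.0393] turn [ 0.0008 -0.0014 -0.0043] rows 6.2 q6 -90.0 t 35.6
```

```bash
python3 -m handwheel '[[[0.07,0.618,0.039],[0,-0.001,-0.004]],[[0.07,0.618,0.039],[0,-0.001,-0.004]],[[0.07,0.618,0.039],[0,-0.001,-0.004]],[[0.07,0.618,0.039],[0,-0.001,-0.004]],[[0.07,0.618,0.039],[0,-0.001,-0.004]],[[0.07,0.618,0.039],[0,-0.001,-0.004]],[[0.07,0.618,0.039],[0,-0.001,-0.004]],[[0.07,0.618,0.039],[0,-0.001,-0.004]],[[0.07,0.618,0.039],[0,-0.001,-0.004]],[[0.07,0.618,0.039],[0,-0.001,-0.004]]]'
python3 - 2>/dev/null <<'E'
from h import *
step((.4855,.3645,.070),83.2)
q,e=get_image("top");P=cloud("top",e)
cv2.imwrite("pics/pre.png",q[:,:,::-1])
print("bay",zbox(P,(.47,.55),(.18,.27),(.035,.05)),zbox(P,(.39,.46),(.19,.27),(.035,.05)))
for k,(x,y) in dict(S1=(.5925,-.12),S2=(.607,-.1985),S3=(.621,-.277)).items(): print(k,zbox(P,(x-.03,x+.03),(y-.03,y+.03),(.044,.058)))
E
```

```text
time_s: 36.65
position: [0.4868, 0.3619, 0.1508]
tool_rot: [[-0.992, 0.123, 0.001], [0.123, 0.992, 0.002], [-0.0, 0.002, -1.0]]
ft_force: [0.7, 0.2, 0.8]
grip_width: 0.0513
gripper_force: 0.0
shift [0.0033 0.0045 0.1617] turn [ 0.0006  0.0001 -0.0015] rows 1.6 q6 -58.0 t 36.6
bay (273, np.float64(0.0402), array([512.1, 219.9]), array([34.9, 34. ]), 85.5) (284, np.float64(0.0404), array([424.4, 230.4]), array([35.4, 34. ]), 82.3)
S1 (265, np.float64(0.0509), array([ 591.6, -121. ]), array([35. , 33.9]), 8.6)
S2 (264, np.float64(0.0508), array([ 605.8, -199.1]), array([34.6, 34.4]), 10.1)
S3 (269, np.float64(0.0505), array([ 620.2, -277.9]), array([34.7, 35.4]), 12.2)
```

View pics/pre.png

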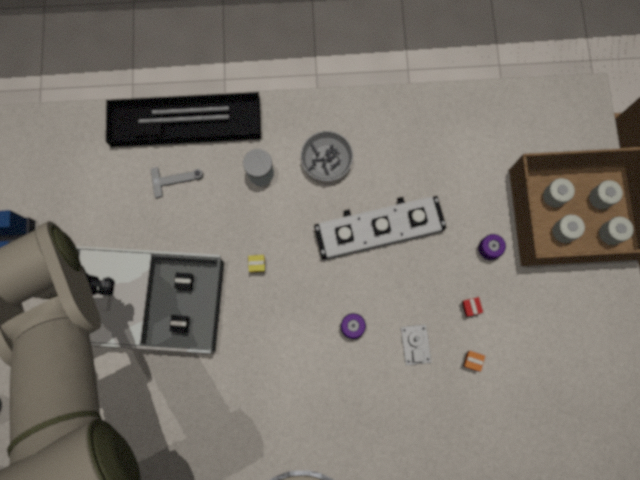

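All three round modules are home at (344,233), (381,225) and (418,216). The two bars stand in the bay at (184,282) and (179,324), and the bystanders haven't moved. Now I'll shut the door.

```bash
python3 -m handwheel '[[[0.002,0.001,0.05],[0,0,-0.0015]],[[0.002,0.001,0.1],[0,0,-0.0015]],[[0.002,0.001,0.158],[0,0,-0.0015]],[[0.002,0.001,0.158],[0,0,-0.0015]],[[0.002,0.001,0.158],[0,0,-0.0015]]]'
python3 -m handwheel '[[[0,0,0],[0,0,0]],[[0,0,0],[0,0,0]],[[0,0,0],[0,0,0]],[[0,0,0],[0,0,0]],[[0,0,0],[0,0,0]],[[0,0,0],[0,0,0]],[[0,0,0],[0,0,0]],[[0,0,0],[0,0,0]]]' 0 30
python3 -m handwheel '[[[0,-0.02,-0.003],[0,0,0]],[[0,-0.06,-0.003],[0,0,0]],[[0,-0.1,-0.003],[0,0,0]],[[0,-0.14,-0.003],[0,0,0]],[[0,-0.18,-0.003],[0,0,0]],[[0,-0.22,-0.003],[0,0,0]],[[0,-0.25,-0.003],[0,0,0]],[[0,-0.27,-0.003],[0,0,0]],[[0,-0.28,-0.003],[0,0,0]],[[0,-0.284,-0.003],[0,0,0]]]'
python3 -m handwheel '[[[0,0,0],[0,0,0]],[[0,0,0],[0,0,0]]]'
```

```text
time_s: 37.2
position: [0.4861, 0.3638, 0.0727]
tool_rot: [[-0.993, 0.117, 0.001], [0.117, 0.993, 0.003], [-0.001, 0.003, -1.0]]
ft_force: [0.2, 0.2, 0.7]
grip_width: 0.051
gripper_force: 0.0
time_s: 38.0
position: [0.486, 0.3642, 0.0731]
tool_rot: [[-0.993, 0.116, 0.003], [0.116, 0.993, 0.002], [-0.002, 0.003, -1.0]]
ft_force: [-0.9, -3.4, 6.1]
grip_width: 0.0113
gripper_force: 32.6
time_s: 39.0
position: [0.4694, 0.2249, 0.0732]
tool_rot: [[-0.993, 0.117, 0.002], [0.117, 0.993, 0.007], [-0.001, 0.007, -1.0]]
ft_force: [1.6, 18.8, -5.2]
grip_width: 0.0113
gripper_force: 31.5
time_s: 39.2
position: [0.4694, 0.225, 0.0732]
tool_rot: [[-0.993, 0.116, 0.002], [0.116, 0.993, 0.005], [-0.002, 0.006, -1.0]]
ft_force: [1.3, 8.9, -3.1]
grip_width: 0.0109
gripper_force: 31.8
```

```bash
python3 -m handwheel '[[[0,0,0],[0,0,0]],[[0,0,0],[0,0,0]],[[0,0,0],[0,0,0]],[[0,0,0],[0,0,0]],[[0,0,0],[0,0,0]]]' 0.6
python3 -m handwheel '[[[0,0,-0.1],[0,0,0]],[[0,0,-0.2],[0,0,0]],[[0,0,-0.2],[0,0,0]],[[0.2,0.5,-0.2],[0,0,0]],[[0.2,0.5,-0.2],[0,0,0]],[[0.2,0.5,-0.2],[0,0,0]],[[0.2,0.5,-0.2],[0,0,0]],[[0.2,0.5,-0.2],[0,0,0]],[[0.2,0.5,-0.2],[0,0,0]],[[0.2,0.5,-0.2],[0,0,0]]]'
python3 - 2>/dev/null <<'E'
from h import *
q,e=get_image("top");P=cloud("top",e);print("handle",zbox(P,(.38,.58),(.15,.31),(.078,.092)))
for k,(x,y) in dict(S1=(.5925,-.12),S2=(.607,-.1985),S3=(.621,-.277)).items(): print(k,zbox(P,(x-.03,x+.03),(y-.03,y+.03),(.044,.058)))
cv2.imwrite("pics/fin.png",q[:,:,::-1])
E
```

```text
time_s: 39.7
position: [0.4691, 0.2233, 0.073]
tool_rot: [[-0.993, 0.116, 0.001], [0.116, 0.993, 0.002], [-0.001, 0.002, -1.0]]
ft_force: [-0.5, 0.6, 0.0]
grip_width: 0.0512
gripper_force: 0.0
time_s: 40.7
position: [0.3972, 0.4851, 0.1727]
tool_rot: [[-0.994, 0.112, 0.0], [0.112, 0.994, 0.002], [0.0, 0.002, -1.0]]
ft_force: [0.3, -1.2, -0.0]
grip_width: 0.0513
gripper_force: 0.0
handle (198, np.float64(0.0847), array([468.1, 224.8]), array([13.8, 59.7]), 82.9)
S1 (265, np.float64(0.0508), array([ 591.7, -120.9]), array([34.6, 34.1]), 10.2)
S2 (267, np.float64(0.0505), array([ 605.7, -199.6]), array([34.1, 34.4]), 11.2)
S3 (272, np.float64(0.0508), array([ 620.2, -278.2]), array([35.5, 35.7]), 11.3)
```

View pics/fin.png

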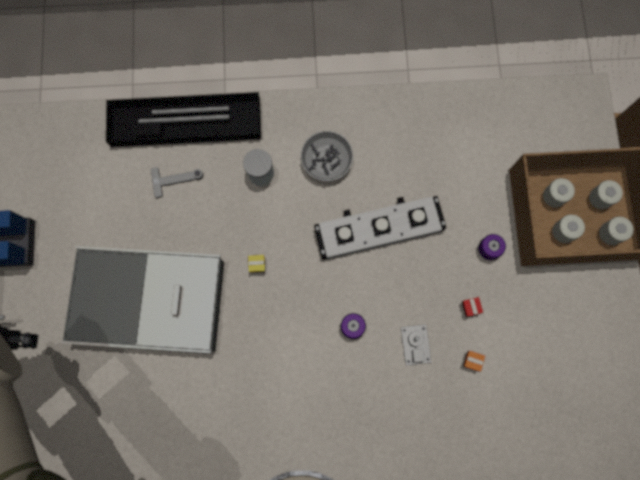

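The door is shut with no gap left, its handle at (176,300). All three round modules are in the dock and the arm is clear.

```bash
python3 -c "from rig import close_job; print(close_job())"
```

```text
the job is handed in; nothing more can be done
None
```

The job is handed in, with no verdict returned: my last camera checks showed all three round-tag modules home in the dock, both bar-tag modules upright in the bay before it was closed, the door fully shut, and the bystanders where they started.

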